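Latch, tug-test and invert a sample cassette

TASK

Load the blue-handled sample cassette into the tilted cradle of the hand-cranked inverting mixer: set it on the cradle floor, slide its low-end flange fully under the fixed orange lip, and swing the orange latch bar fully shut over its other end. Before turning it over, give the cassette's handle a firm tug of about 15 N straight out of the cradle to prove that the latch holds. Then turn the cradle over with the crank until it meets its stop, and leave the cassette hanging upside down, still latched in, without disturbing the things standing round.

Things in the scene. Friction and masses are not known exactly. Their poses are not given: they have to be found in the camera images.
- cassette: Loose closed sample cassette, 0.2 to 0.42 kg, standing upright on the worktop: grey foot flange 112 x 64 mm, 5 mm thick; on it a clear box 90 x 58 mm, up to 45 mm height, with capped vials; on top a blue bridge handle. Both ends are alike (a half turn makes no difference). Origin: centre of the underside; x along its length, z up.
- cassette_grip (a point): Centre of the cassette's blue handle bar, 69 mm above its underside. The bar runs 62 mm along the cassette's x, is 16 mm wide (y) and 14 mm high; a 17 mm gap lies between its middle 42 mm and the cover below. Axes as the cassette's.
- cassette_base (a point): Centre of the cassette's underside. Axes as the cassette's.
- seat (a point): Point of the cradle's floor where the centre of the cassette's underside belongs (within 4 mm), the handle along this x. Cradle axes: x up the slope of the floor, away from the operator; z the floor's normal, at first leaning 22 to 30 degrees toward the operator; y along the turning axis, toward the crank. Side rails 20 mm high, 71 mm apart, with flared tops; floor to x = +74 mm.
- lip (a point): Middle of the free edge of the fixed orange lip at the low end of the cradle, 49 mm down the slope from the seat; its underside is 7.5 mm, its top 12.5 mm above the floor, an end wall lies 9 mm behind the edge. The cassette must come down at least 8 mm up the slope from its seat (12 to 14 mm is comfortable) and then slide down under it. Cradle axes.
- cradle (a joint): Turn of the cradle about its level axis, rad. 0: stop of the loading position, floor normal 22 degrees from vertical; starts between 0 and 0.14; grows as the open side turns over toward the operator; 2.758: the other stop, exactly upside down. Friction of 0.6 N m holds it wherever it is left.
- cradle_axis (a point): Middle of the cradle's turning axis (y), 25 mm above its floor and 112 mm above the worktop. Cradle axes, which turn with it.
- crank_grip (a point): Middle of the crank's black grip, a free-spinning sleeve 19 mm in diameter and 74 mm long, parallel to the turning axis, 65 mm from it in the cradle's +x, and 130 mm from the cradle's middle in +y (robot's left). It goes up and over the top toward the operator; about 9 N are needed. Cradle axes.
- latch (a joint): Turn of the orange latch bar, rad, about the floor's normal. 0: open, the bar pointing up the slope, clear of the cassette; 1.571: fully shut, the bar lying across the cassette's high-end flange, pointing to the cradle's -y, its tip in the keeper. Starts between 0 and 0.2. Light friction (1 N at the knob) keeps it where it is left; shut, it holds any pull out of the cradle.
- latch_pivot (a point): Pivot of the latch bar: 61 mm in x and 52 mm in y from the seat in the cradle's axes, 7 mm above the floor (underside of the bar).
- latch_knob (a point): Grip point of the black knob on the bar, 18 mm in diameter, 41 mm tall, standing along the floor's normal; the point is 41 mm above the floor, 14 mm below the knob's top. It runs on an arc of 52.8 mm radius round the pivot, from x 113, y 61 mm (open) to x 70, y 0 mm (shut) from the seat in the cradle's axes.
- timer: square white lab timer, 63 x 63 x 21 mm, a bystander; origin at its underside
- dish_pink: round glass dish, 85 mm across, 36 mm high, a bystander; origin at its underside
- label_tape: roll of white tape lying flat, 68 mm across, 18 mm high, a bystander; origin at its underside
- glass_jar_0: clear glass jar, 60 mm across, 82 mm high, a bystander; origin at its underside

How it is judged:
By the outcome, as a careful person would: the job done as asked, in the order asked, and still so for the second after the job is handed in, with the robot touching nothing.
It also fails if it takes over 69 s, if anything falls off the work surface, if the arm or the gripper's body presses on something with over 40 N, if the wrist force passes 120 N, or if a joint passes its speed limit or range.

ROBOT

A 7-joint arm with a two-finger parallel gripper is mounted at the origin on a cart in front of the work surface, level with it; the furniture and walls round the work are solid. World frame = base frame: x ahead of the robot, y to its left, z up, the work surface at z = 0. Lengths are in m, angles in rad, forces in N, time in s.
With the tool pointing down it reaches from about 0.35 to 0.9 m from the base axis. Payload 8.1 kg.
Tool frame: the origin (TCP) lies between the finger pads; the fingertips stand 19 mm ahead of it and the grasp point (between the pads) is the TCP; y points along the fingers, x is the direction in which the jaws open and shut, and the axes are right-handed (so a half turn about y gives the same grasp; the last joint's range is limited). The gripper opens to 92 mm and grips with 3 to 60 N. Pads are 19 mm wide; open, the fingers measure 130 mm over their backs; the gripper's body (75 mm by 190 mm) begins 47 mm behind the grasp point.
Start: joints at [-1.266, 0.434, 0.025, 1.573, -0.012, 1.134, -0.075], TCP at [0.248, 0.574, 0.246] pointing down, gripper open.
Joint ranges: [-2.62, 2.62], [-0.44, 2.09], [-1.27, 1.32], [0.08, 2.57], [-1.32, 4.46], [0.12, 2], [-2.74, 2.74]. Speed limits (rad/s): [2.22, 2.22, 3.01, 3.01, 3.14, 3.14, 3.14].

INTERFACE

Orientations are given as a rotation vector (axis times angle).
In Python, from cell import arm gives the robot as it stands.
- The arm moves only by the tool move_arm, never from a script. Its argument "series" is a list of rows, each an object of numbers: "x", "y", "z": the shift along the tool's x, y, z in cm; "rx", "ry", "rz": the turn, a rotation vector about the tool's x, y, z in rad. In form: [{"x": .., "y": .., "z": .., "rx": .., "ry": .., "rz": ..}, ...]. A call has 1 to 12 rows; each row shifts and turns the pose as measured when the row begins, along the tool's axes as they then stand; what a row does not reach is not made up. A row lasts 1/8 s, in which the tool goes at most 62.5 mm and 10.7 degrees, less where a joint would pass 70% of its speed; a pose out of reach is approached as far as the arm can. A call is refused whole if a number of a shift passes 6.25 or a number of a turn 0.188, either way. A call with a gripper value outside its range is refused whole. "jaw" is the finger opening in cm, from 0 to 9.18, set as the call begins (left out, the last holds). The fingers move at their own pace and stop on an object; "newtons" is the grip in N (left out, the last holds). Time passes only in rows, so rows that do not move let the fingers close. It gives the time, the measured TCP pose, the force and the opening at its end, in the units of the state.
- arm.observe(): the state, without advancing time (a new reading comes with each control period).
- arm.get_image(name): name is "scene" or "top" or "wrist"; returns the picture (384x512x3 uint8, blue, green, red); there is no depth.
- arm.camera_params(name): a dict with "K" (3x3 intrinsics, pixels), "R" (3x3) and "t" (3): a world point X has camera coordinates R X + t; the wrist camera has in their place "tool_from_camera" (4x4, takes a point from camera to tool coordinates, whose origin is the TCP and whose axes are the tool frame's). Camera axes: x right, y down, z forward; pixel columns grow to the right and rows downward; lengths in m; the calibration is good to about 2 mm. A picture is of the moment at which its call begins: read the wrist's pose just before it. camera_params takes no time and is no camera call.
- arm.sign_off(): hands the job in, once; it reports no verdict.
The state is a dict: "clock": time; "joints": joint angles; "dq": joint speeds; "joint_efforts": joint torques, N m; "position": TCP position; "ee_rot": TCP orientation; "force": force on the tool from outside, world axes, zero at the start; "ft_torque": the same for the moment, N m; "width": opening from 0.0 (shut) to 1.0 (fully open).
Only numpy, scipy, OpenCV 4.12 (cv2) and the standard library are available. Lean on these libraries where they do the work, as an engineer would, in place of code of your own. Each camera call takes 0.05 s, during which the arm holds its last target.

## Working session

There is one attempt and no reset: what is moved stays moved. The work goes in short steps, Python scripts to look and compute and a tool call to move; the robot and the scene stay as the last step left them, time stands still between calls to the robot, and variables do not carry over. Pictures are saved under pics/ and viewed, and the job is handed in when it is done.

Besides the shell and the picture viewer there is one more tool, called after "Call:" as name([rows], argument=value, ...), one row to a line, values as JSON. move_arm: Moves the arm, as the interface text tells. Its arguments: {"type":"object","properties":{"series":{"type":"array","items":{"type":"object","properties":{"x":{"type":"number"},"y":{"type":"number"},"z":{"type":"number"},"rx":{"type":"number"},"ry":{"type":"number"},"rz":{"type":"number"}}}},"jaw":{"type":"number"},"newtons":{"type":"number"}},"required":["series"]}

```bash
mkdir -p pics; ls; python3 - <<'E'
from cell import arm
import cv2,numpy as np
s=arm.observe();print(s)
for n in ["scene","top","wrist"]:
    cv2.imwrite(f"pics/{n}0.png",arm.get_image(n))
    p=arm.camera_params(n);print(n,{k:np.round(np.array(v),4).tolist() for k,v in p.items()})
E
```

```text
pics
{'clock': 0.0, 'joints': array([-1.26557145,  0.43520996,  0.02496738,  1.57411109, -0.01161777,
        1.13395163, -0.07507973]), 'dq': array([-1.18706648e-03,  2.46217102e-03, -1.23698350e-03, -7.24731814e-04,
        5.84154463e-04, -1.24623387e-05,  5.65024512e-04]), 'joint_efforts': array([ 2.79831856e-04, -6.67848086e+01,  9.85180065e-01, -3.14450061e+01,
       -6.04993757e-02,  4.27959440e-02,  1.55881994e-04]), 'position': array([0.24773693, 0.57328758, 0.24494754]), 'ee_rot': array([-1.3759547 , -0.90284879,  0.90484331]), 'force': array([0.4115612 , 0.31762807, 0.43380153]), 'ft_torque': array([ 0.0077942 ,  0.05298259, -0.03144939]), 'width': 1.000965701609369}
scene {'K': [[400.2194, 0.0, 254.1646], [0.0, 400.2194, 190.8141], [0.0, 0.0, 1.0]], 'R': [[0.7759, -0.6309, -0.003], [-0.4316, -0.5273, -0.7319], [0.4601, 0.5692, -0.6814]], 't': [-0.4152, 0.3343, 0.9458]}
top {'K': [[411.9436, 0.0, 251.8184], [0.0, 411.9436, 183.7316], [0.0, 0.0, 1.0]], 'R': [[-0.009, -0.9999, -0.0052], [-0.9857, 0.0098, -0.1681], [0.1681, 0.0036, -0.9858]], 't': [-0.0003, 0.5491, 1.1869]}
wrist {'K': [[339.4825, 0.0, 251.4909], [0.0, 339.4825, 196.9822], [0.0, 0.0, 1.0]], 'tool_from_camera': [[1.0, 0.0002, -0.0012, 0.0002], [0.0012, -0.2914, 0.9566, -0.1391], [-0.0001, -0.9566, -0.2914, 0.0789], [0.0, 0.0, 0.0, 1.0]]}
```

View pics/scene0.png

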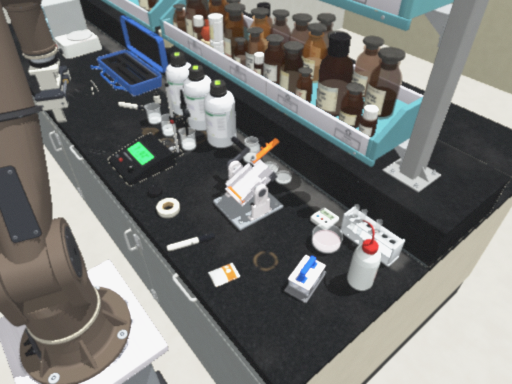

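View pics/top0.png

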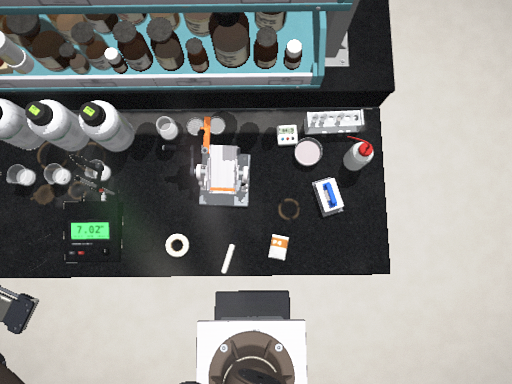

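View pics/wrist0.png

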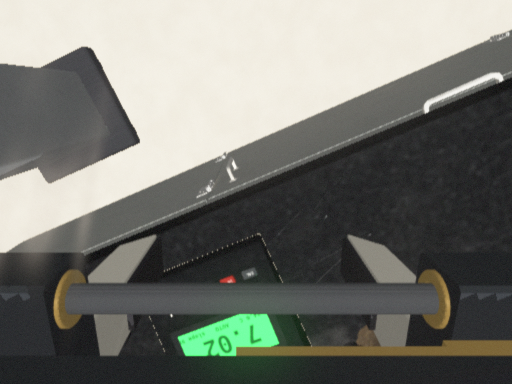

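```bash
cat > h.py <<'E'
import cv2,numpy as np
from scipy.spatial.transform import Rotation as Ro
from cell import arm
def cam(n,state=None):
    p=arm.camera_params(n);K=np.array(p["K"])
    if n!="wrist": return K,np.array(p["R"]),np.array(p["t"])
    T=np.array(p["tool_from_camera"]);s=state or arm.observe()
    W=np.eye(4);W[:3,:3]=Ro.from_rotvec(s["ee_rot"]).as_matrix();W[:3,3]=s["position"]
    M=np.linalg.inv(W@T);return K,M[:3,:3],M[:3,3]
def ray(c,u,v):
    K,R,t=c;d=R.T@np.linalg.inv(K)@np.array([u,v,1.]);return -R.T@t,d/np.linalg.norm(d)
def onz(c,u,v,z):
    o,d=ray(c,u,v);return o+d*(z-o[2])/d[2]
def proj(c,X):
    K,R,t=c;q=(R@np.atleast_2d(X).T).T+t;q=q@K.T;return q[:,:2]/q[:,2:]
def tri(c1,p1,c2,p2):
    o1,d1=ray(c1,*p1);o2,d2=ray(c2,*p2)
    A=np.stack([d1,-d2],1);k=np.linalg.lstsq(A,o2-o1,rcond=None)[0]
    a=o1+k[0]*d1;b=o2+k[1]*d2;return (a+b)/2,np.linalg.norm(a-b)
def crop(src,dst,x0,y0,x1,y1,f):
    im=cv2.imread(src)[y0:y1,x0:x1];cv2.imwrite(dst,cv2.resize(im,None,fx=f,fy=f,interpolation=cv2.INTER_CUBIC))
E
python3 - <<'E'
from h import *
crop("pics/top0.png","pics/topc.png",180,100,270,220,5)
crop("pics/scene0.png","pics/scenec.png",205,130,345,310,4) if 0 else crop("pics/scene0.png","pics/scenec.png",200,125,310,235,5)
crop("pics/top0.png","pics/topd.png",260,100,380,230,4)
c=cam("top")
print("cassette",onz(c,328,195,.069), "edge front",onz(c,200,274,0),"right",onz(c,388,200,0),"shelf front",onz(c,200,90,.3))
E
```

```text
cassette [ 0.50964861 -0.22792513  0.069     ] edge front [0.28399147 0.15249564 0.        ] right [ 0.50199866 -0.42466314  0.        ] shelf front [0.74171124 0.11926283 0.3       ]
```

View pics/topc.png

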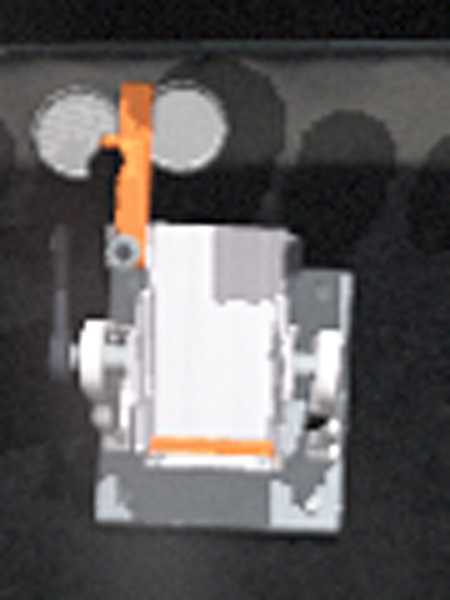

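View pics/scenec.png

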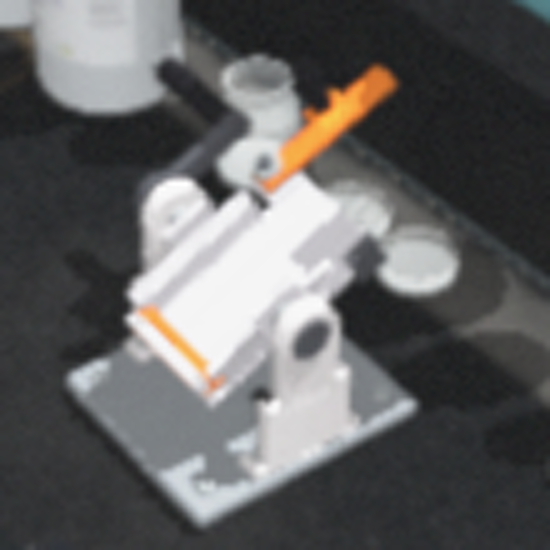

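View pics/topd.png

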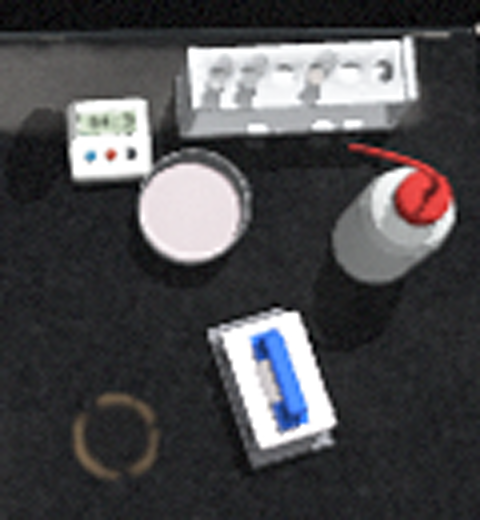

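```bash
python3 - <<'E'
from h import *
c=cam("top");s=cam("scene")
print(Ro.from_rotvec(arm.observe()["ee_rot"]).as_matrix().round(3))
T=lambda u,v:(180+u/5,100+v/5)
S=lambda u,v:(200+u/5,125+v/5)
print("axis L",onz(c,*T(93,355),.112),"R",onz(c,*T(325,370),.112))
print("lip ends top", onz(c,*T(150,443),.08),onz(c,*T(275,450),.08))
for n,a,b in [("lipL",(150,445),(145,312)),("lipR",(275,450),(212,385)),("bartip",(137,85),(385,75)),("axisR",(328,365),(318,330)),("pivot",(123,250),(263,160))]:
    print(n,tri(c,T(*a),s,S(*b)))
print("base",[onz(c,*T(*p),0.01) for p in [(97,523),(342,525),(352,272)]])
for z in (.2,.3): print("shelf lower edge scene/top",onz(c,200,100,z))
E
```

```text
[[ 0.397 -0.    -0.918]
 [ 0.918 -0.001  0.397]
 [-0.001 -1.    -0.   ]]
axis L [0.57623114 0.14555387 0.112     ] R [0.56619579 0.01336932 0.112     ]
lip ends top [0.53022843 0.11605261 0.08      ] [0.5253954 0.0433642 0.08     ]
lipL (array([0.53092946, 0.11623364, 0.07368491]), np.float64(0.001996009583163566))
lipR (array([0.52693802, 0.04383865, 0.06987522]), np.float64(6.957519731477739e-05))
bartip (array([0.71979662, 0.11582888, 0.16235451]), np.float64(0.0012368487133279633))
axisR (array([0.57290633, 0.00956704, 0.11017154]), np.float64(0.008020351879807357))
pivot (array([0.63222764, 0.12645287, 0.13332513]), np.float64(0.00018138298921959253))
base [array([0.49214189, 0.15556645, 0.01      ]), array([0.48946671, 0.0056503 , 0.01      ]), array([ 0.64825759, -0.00180464,  0.01      ])]
shelf lower edge scene/top [0.75465032 0.13234984 0.2       ]
shelf lower edge scene/top [0.7157786 0.118948  0.3      ]
```

```bash
cat > plan.py <<'E'
from h import *
def Rt(yaw,tilt=0.,):
    # tool x=+cradle y, tool y=-normal (tilted), tool z=-cradle x
    x=np.array([-np.sin(yaw),np.cos(yaw),0]);f=np.array([np.cos(yaw),np.sin(yaw),0])
    ap=np.sin(tilt)*f-np.cos(tilt)*np.array([0,0,1.]);return np.stack([x,ap,np.cross(x,ap)],1)
def plan(pos,R,n=None,start=None):
    s=arm.observe()
    if start is None: p=np.array(s["position"]);R0=Ro.from_rotvec(s["ee_rot"])
    else: p,R0=start[0],Ro.from_matrix(start[1])
    w=(R0.inv()*Ro.from_matrix(R)).as_rotvec();d=np.array(pos)-p
    if n is None: n=int(max(np.ceil(np.linalg.norm(d)/.055),np.ceil(np.linalg.norm(w)/.17),1))
    out=[]
    for k in range(n):
        Rk=R0*Ro.from_rotvec(w*k/n)
        # linear from current: shift for this row in tool axes at row start
        t=Rk.inv().apply(d/n)*100
        r=dict(zip("xyz",t.round(2)));r.update(zip(("rx","ry","rz"),(w/n).round(3)))
        out.append("{"+", ".join(f'"{k}": {v:g}' for k,v in r.items() if v!=0)+"}")
    print(f"n={n} d={d.round(4)} w={w.round(3)}\n["+", ".join(out)+"]")
E
python3 - <<'E'
from plan import *
plan([.53,.08,.34],Rt(-.04))
E
```

```text
n=11 d=[ 0.2822 -0.4934  0.0949] w=[-0.    -0.368 -0.001]
[{"x": -3.1, "y": -0.86, "z": -4.13, "ry": -0.033}, {"x": -3.24, "y": -0.86, "z": -4.03, "ry": -0.033}, {"x": -3.37, "y": -0.86, "z": -3.92, "ry": -0.033}, {"x": -3.5, "y": -0.86, "z": -3.8, "ry": -0.033}, {"x": -3.62, "y": -0.86, "z": -3.68, "ry": -0.033}, {"x": -3.75, "y": -0.86, "z": -3.56, "ry": -0.033}, {"x": -3.86, "y": -0.86, "z": -3.43, "ry": -0.033}, {"x": -3.97, "y": -0.86, "z": -3.3, "ry": -0.033}, {"x": -4.08, "y": -0.86, "z": -3.17, "ry": -0.033}, {"x": -4.19, "y": -0.86, "z": -3.03, "ry": -0.033}, {"x": -4.29, "y": -0.86, "z": -2.89, "ry": -0.033}]
```

Call:
move_arm([
  {"x": -3.1, "y": -2, "z": -3.5, "ry": -0.033},
  {"x": -3.4, "y": -2, "z": -3.5, "ry": -0.033},
  {"x": -3.7, "y": -2, "z": -3.5, "ry": -0.033},
  {"x": -3.8, "y": -1.5, "z": -3.5, "ry": -0.033},
  {"x": -3.8, "y": -1, "z": -3.7, "ry": -0.033},
  {"x": -3.9, "y": -1, "z": -3.6, "ry": -0.033},
  {"x": -3.9, "y": 0, "z": -3.5, "ry": -0.033},
  {"x": -4, "y": 0, "z": -3.4, "ry": -0.033},
  {"x": -4.1, "y": 0, "z": -3.3, "ry": -0.033},
  {"x": -4.2, "y": 0, "z": -3.2, "ry": -0.033},
  {"x": -4.2, "y": 0, "z": -3, "ry": -0.033},
  {},
])

```text
invalid input
```

Call:
move_arm([
  {"x": -3.1, "y": -2, "z": -3.5, "ry": -0.033},
  {"x": -3.4, "y": -2, "z": -3.5, "ry": -0.033},
  {"x": -3.7, "y": -2, "z": -3.5, "ry": -0.033},
  {"x": -3.8, "y": -1.5, "z": -3.5, "ry": -0.033},
  {"x": -3.8, "y": -1, "z": -3.7, "ry": -0.033},
  {"x": -3.9, "y": -1, "z": -3.6, "ry": -0.033},
  {"x": -3.9, "y": 0, "z": -3.5, "ry": -0.033},
  {"x": -4, "y": 0, "z": -3.4, "ry": -0.033},
  {"x": -4.1, "y": 0, "z": -3.3, "ry": -0.033},
  {"x": -4.2, "y": 0, "z": -3.2, "ry": -0.033},
  {"x": -4.2, "y": 0, "z": -3, "ry": -0.033},
  {"x": 0, "y": 0, "z": 0, "rx": 0, "ry": 0, "rz": 0},
])

```text
invalid input
```

Call:
move_arm([
  {"x": -3.1, "y": -2, "z": -3.5, "rx": 0, "ry": -0.033, "rz": 0},
  {"x": -3.4, "y": -2, "z": -3.5, "rx": 0, "ry": -0.033, "rz": 0},
  {"x": -3.7, "y": -2, "z": -3.5, "rx": 0, "ry": -0.033, "rz": 0},
  {"x": -3.8, "y": -1.5, "z": -3.5, "rx": 0, "ry": -0.033, "rz": 0},
  {"x": -3.8, "y": -1, "z": -3.7, "rx": 0, "ry": -0.033, "rz": 0},
  {"x": -3.9, "y": -1, "z": -3.6, "rx": 0, "ry": -0.033, "rz": 0},
  {"x": -3.9, "y": 0, "z": -3.5, "rx": 0, "ry": -0.033, "rz": 0},
  {"x": -4, "y": 0, "z": -3.4, "rx": 0, "ry": -0.033, "rz": 0},
  {"x": -4.1, "y": 0, "z": -3.3, "rx": 0, "ry": -0.033, "rz": 0},
  {"x": -4.2, "y": 0, "z": -3.2, "rx": 0, "ry": -0.033, "rz": 0},
  {"x": -4.2, "y": 0, "z": -3, "rx": 0, "ry": -0.033, "rz": 0},
])

```text
clock: 1.52
position: [0.5223, 0.064, 0.342]
ee_rot: [-1.221, -1.189, 1.193]
force: [0.1, 0.7, -0.6]
width: 0.998
```

```bash
sed -i 's/ if v!=0)/)/' plan.py; python3 - <<'E'
from h import *
s=arm.observe();np.save("s1.npy",s,allow_pickle=True)
im=arm.get_image("wrist");cv2.imwrite("pics/w1.png",im);cv2.imwrite("pics/w1b.png",cv2.resize(im,(800,600),interpolation=cv2.INTER_CUBIC))
E
```

```text
(no output)
```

View pics/w1b.png

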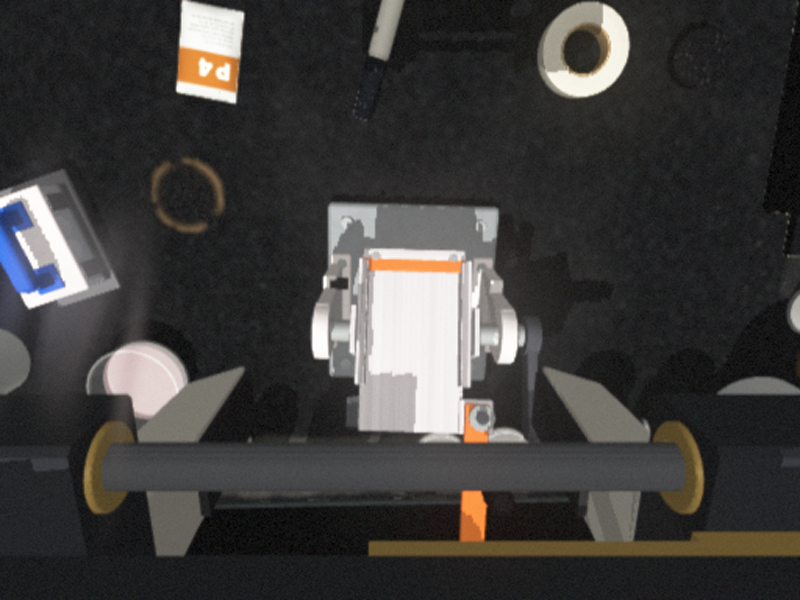

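Call:
move_arm([
  {"x": 0.5, "y": 1, "z": 5, "rx": -0.15, "ry": 0, "rz": 0},
  {"x": 0.5, "y": 1, "z": 5, "rx": -0.15, "ry": 0, "rz": 0},
  {"x": 0, "y": 0, "z": 0, "rx": 0, "ry": 0, "rz": 0},
])

```text
clock: 1.95
position: [0.4214, 0.0657, 0.3034]
ee_rot: [-1.452, -1.386, 1.049]
force: [1.3, 0.5, 2.0]
width: 0.999
```

```bash
python3 - <<'E'
from h import *
s=arm.observe();np.save("s2.npy",s,allow_pickle=True);print(s["position"],s["ee_rot"])
im=arm.get_image("wrist");cv2.imwrite("pics/w2.png",im);cv2.imwrite("pics/w2b.png",cv2.resize(im,(800,600),interpolation=cv2.INTER_CUBIC))
E
```

```text
[0.42143356 0.06571095 0.30343296] [-1.45207984 -1.38558741  1.04865208]
```

View pics/w2b.png

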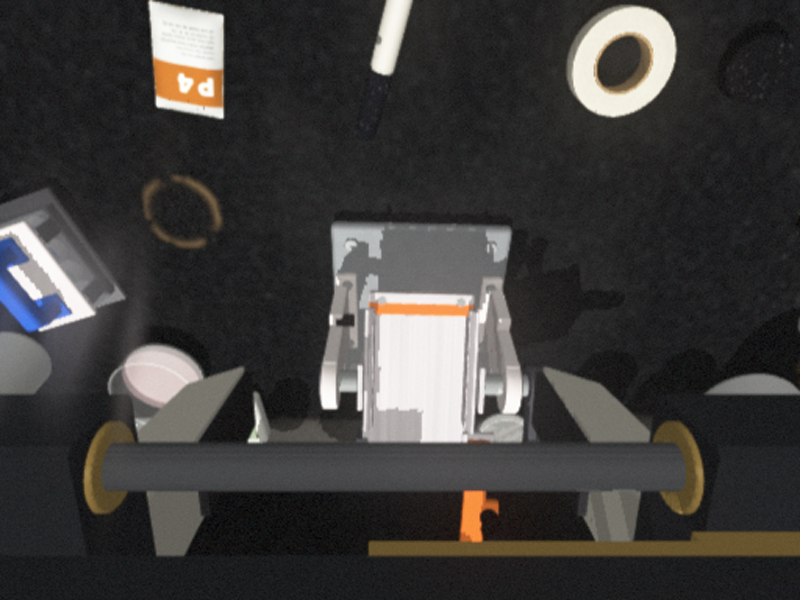

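```bash
python3 - <<'E'
from h import *
for n in ("w1","w2"):
    im=cv2.imread(f"pics/{n}.png");h=cv2.cvtColor(im,cv2.COLOR_BGR2HSV)
    m=cv2.inRange(h,(5,150,120),(20,255,255))
    cs,_=cv2.findContours(m,cv2.RETR_EXTERNAL,cv2.CHAIN_APPROX_NONE)
    for c in cs:
        if cv2.contourArea(c)>20: print(n,cv2.contourArea(c),cv2.boundingRect(c),np.array(cv2.minAreaRect(c)[0]).round(1),cv2.minAreaRect(c)[1:])
    crop(f"pics/{n}.png",f"pics/{n}c.png",190,120,360,360,1)
crop("pics/w1.png","pics/w1c.png",195,150,355,290,5)
crop("pics/w2.png","pics/w2c.png",195,170,355,290,5)
E
```

```text
w1 472.0 (294, 314, 18, 33) [302.6 330.1] ((16.360803604125977, 32.51345443725586), 2.38594388961792)
w1 114.0 (297, 259, 15, 24) [304.  270.5] ((23.0, 14.0), 90.0)
w1 303.0 (236, 166, 59, 8) [265.  169.5] ((58.15682601928711, 6.3730082511901855), 1.4320961236953735)
w1 714.5 (114, 31, 39, 27) [132.5  43.9] ((39.419334411621094, 20.396076202392578), 11.309932708740234)
w2 461.0 (294, 314, 25, 34) [306.3 330.5] ((22.955209732055664, 33.37238693237305), 3.5763344764709473)
w2 275.0 (237, 194, 66, 8) [269.4 197.8] ((65.03030395507812, 5.970792293548584), 1.5481575727462769)
w2 901.5 (98, 38, 44, 30) [119.4  53.3] ((47.18251037597656, 23.509056091308594), 9.462322235107422)
```

View pics/w1c.png

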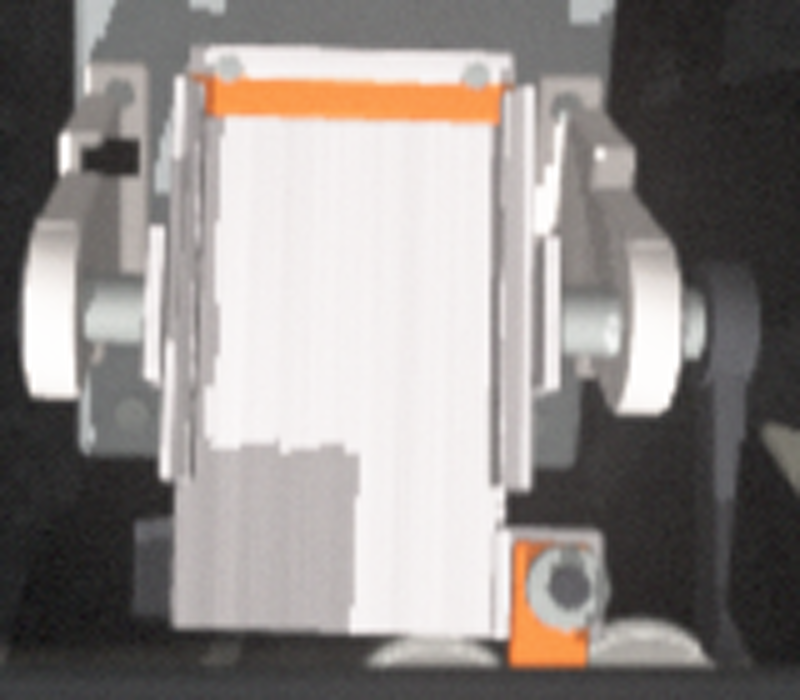

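View pics/w2c.png

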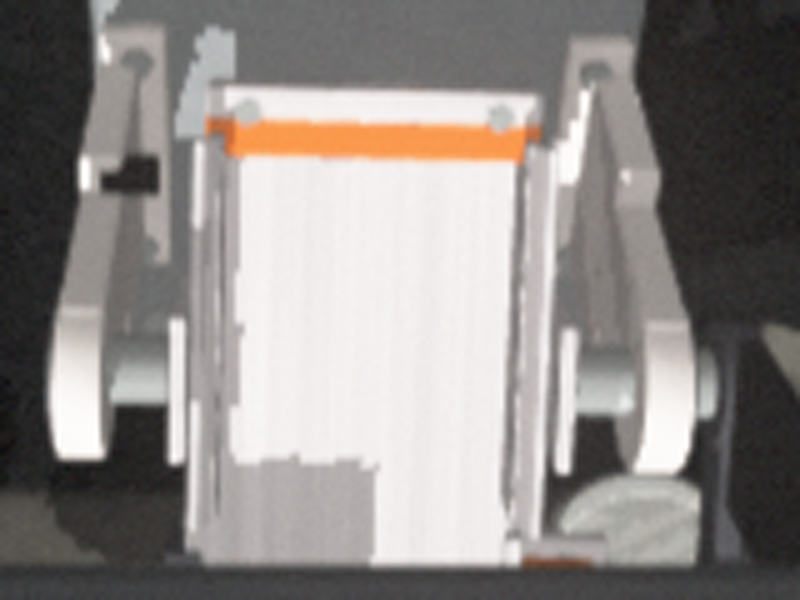

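```bash
cat > fit.py <<'E'
from h import *
from scipy.optimize import least_squares
s1=np.load("s1.npy",allow_pickle=True).item();s2=np.load("s2.npy",allow_pickle=True).item()
c1=cam("wrist",s1);c2=cam("wrist",s2);ct=cam("top")
A=lambda x,y:np.array((195+x/5-.4,150+y/5-.4));B=lambda x,y:np.array((195+x/5-.4,170+y/5-.4))
def frame(p):
    cx,cy,yaw,th,xs=p
    y=np.array([-np.sin(yaw),np.cos(yaw),0]);f=np.array([np.cos(yaw),np.sin(yaw),0]);k=np.array([0,0,1.])
    x=np.cos(th)*f+np.sin(th)*k;z=-np.sin(th)*f+np.cos(th)*k
    return np.array([cx,cy,.112]),np.stack([x,y,z],1)
def seatpt(p,q): # q in seat coords (m)
    C,R=frame(p);return C+R@(np.array(q)+[p[4],0,-.025])
if __name__=="__main__":
    for n,a,b in [("lipL?",(210,116),(228,154)),("lipR?",(499,124),(523,162))]: print(n,tri(c1,A(*a),c2,B(*b)))
    lip=[(c1,A(210,116),A(499,124)),(c2,B(228,154),B(523,162))]
    sh=[(c1,A(115,313),A(600,322)),(c2,B(140,373),B(600,385))]
    def res(p,full=False):
        C,R=frame(p);r=[]
        for c,a,b in lip: r+=list(proj(c,seatpt(p,(-.049,0,.0105)))[0]-(a+b)/2)
        for c,a,b in sh:
            e=proj(c,[C-.06*R[:,1],C+.06*R[:,1]])
            for m in (a,b):
                k=(m[0]-e[0,0])/(e[1,0]-e[0,0]);r.append((e[0]+k*(e[1]-e[0])-m)[1])
            r.append((e.mean(0)-(a+b)/2)[0]*.3)
        r+=list(proj(c1,seatpt(p,(.074,0,0)))[0]-(A(172,628)+A(505,638))/2)
        return np.array(r)
    f=least_squares(res,[.57,.08,-.04,.45,0.]);print(f.x.round(4),np.degrees(f.x[3]),res(f.x).round(2))
    p=f.x;np.save("p.npy",p)
    print("seat",seatpt(p,(0,0,0)),"knob open",seatpt(p,(.113,.061,.041)),"R",frame(p)[1].round(3))
    for z in (.007,.012,.016): print("pivot pred w1 crop",(proj(c1,seatpt(p,(.061,.052,z)))[0]-[194.6,149.6])*5)
    print("floor y edges",[(proj(c1,seatpt(p,(.074,y,0)))[0]-[194.6,149.6])*5 for y in(-.0355,.0355)])
E
python3 fit.py
```

```text
lipL? (array([0.53492995, 0.04441781, 0.07658878]), np.float64(0.00038144283475438146))
lipR? (array([0.53843998, 0.11498426, 0.07721769]), np.float64(2.1316800293153487e-05))
[ 0.5754  0.0775 -0.0522  0.4418 -0.001 ] 25.31141583685083 [-0.22 -0.1  -0.1   0.1  -0.24  0.63 -0.34 -0.19 -0.3   0.08  0.41 -0.  ]
seat [0.58514173 0.07696987 0.08895438] knob open [0.67283044 0.1334737  0.17433006] R [[ 0.903  0.052 -0.427]
 [-0.047  0.999  0.022]
 [ 0.428  0.     0.904]]
pivot pred w1 crop [563.17563717 584.98476671]
pivot pred w1 crop [566.84972752 586.18252936]
pivot pred w1 crop [569.85579879 587.16251611]
floor y edges [array([191.89401271, 629.02525608]), array([489.03572964, 636.94340354])]
```

```bash
python3 - <<'E'
from plan import *
ct=cam("top");print("bottle base",onz(ct,353,165,.03),"cap",onz(ct,366,149,.18),"dish",onz(ct,308,154,.036))
plan([.44,-.215,.32],Rt(.35))
E
```

```text
bottle base [ 0.60688672 -0.31503933  0.03      ] cap [ 0.61840192 -0.31518886  0.18      ] dish [ 0.6413356  -0.17797355  0.036     ]
n=6 d=[ 0.0127 -0.2824  0.0121] w=[ 0.293 -0.38  -0.07 ]
[{"x": -4.7, "y": -0.02, "z": -0.4, "rx": 0.049, "ry": -0.063, "rz": -0.012}, {"x": -4.71, "y": -0.09, "z": -0.1, "rx": 0.049, "ry": -0.063, "rz": -0.012}, {"x": -4.71, "y": -0.14, "z": 0.2, "rx": 0.049, "ry": -0.063, "rz": -0.012}, {"x": -4.68, "y": -0.18, "z": 0.51, "rx": 0.049, "ry": -0.063, "rz": -0.012}, {"x": -4.64, "y": -0.2, "z": 0.82, "rx": 0.049, "ry": -0.063, "rz": -0.012}, {"x": -4.58, "y": -0.21, "z": 1.12, "rx": 0.049, "ry": -0.063, "rz": -0.012}]
```

Call:
move_arm([
  {"x": -4.7, "y": 0, "z": -0.4, "rx": 0.049, "ry": -0.063, "rz": -0.012},
  {"x": -4.7, "y": -0.1, "z": -0.1, "rx": 0.049, "ry": -0.063, "rz": -0.012},
  {"x": -4.7, "y": -0.1, "z": 0.2, "rx": 0.049, "ry": -0.063, "rz": -0.012},
  {"x": -4.7, "y": -0.2, "z": 0.5, "rx": 0.049, "ry": -0.063, "rz": -0.012},
  {"x": -4.6, "y": -0.2, "z": 0.8, "rx": 0.049, "ry": -0.063, "rz": -0.012},
  {"x": -4.6, "y": -0.2, "z": 1.1, "rx": 0.049, "ry": -0.063, "rz": -0.012},
  {"x": 0, "y": 0, "z": 0, "rx": 0, "ry": 0, "rz": 0},
])

```text
clock: 2.88
position: [0.4558, -0.2248, 0.3297]
ee_rot: [-1.023, -1.479, 1.474]
force: [-0.4, 0.5, 0.4]
width: 1.003
```

```bash
python3 - <<'E'
from h import *
s=arm.observe();np.save("s3.npy",s,allow_pickle=True);print(s["position"],s["ee_rot"])
im=arm.get_image("wrist");cv2.imwrite("pics/w3.png",im);cv2.imwrite("pics/w3b.png",cv2.resize(im,(800,600),interpolation=cv2.INTER_CUBIC))
E
```

```text
[ 0.45575791 -0.22483877  0.32974032] [-1.02292082 -1.47875137  1.4736005 ]
```

View pics/w3b.png

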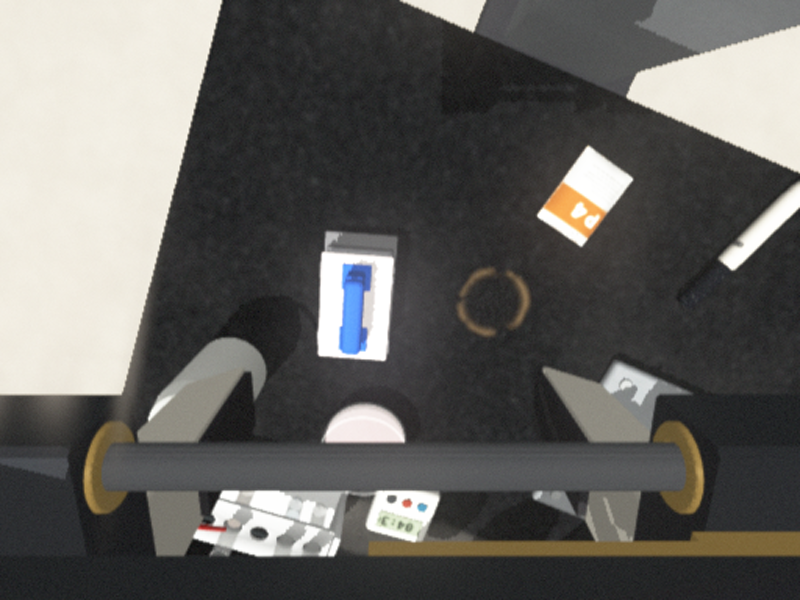

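```bash
python3 - <<'E'
from h import *
s=np.load("s3.npy",allow_pickle=True).item();c=cam("wrist",s)
im=cv2.imread("pics/w3.png");h=cv2.cvtColor(im,cv2.COLOR_BGR2HSV)
m=cv2.inRange(h,(100,120,60),(130,255,255));m[:, :180]=0;m[:,280:]=0;m[240:]=0
pts=np.argwhere(m)[:,::-1];print(len(pts),pts.min(0),pts.max(0))
# white lid
w=((h[...,1]<60)&(h[...,2]>200)).astype(np.uint8);w[:,:190]=0;w[:,270:]=0;w[:150]=0;w[240:]=0
w|=(m>0).astype(np.uint8)
cs,_=cv2.findContours(w,cv2.RETR_EXTERNAL,cv2.CHAIN_APPROX_NONE);k=max(cs,key=cv2.contourArea)
q=np.array([onz(c,u,v,.045)[:2] for u,v in k[:,0]],np.float32)
r=cv2.minAreaRect(q);print("lid",r)
q=np.array([onz(c,u,v,.076)[:2] for u,v in pts],np.float32);print("blue",cv2.minAreaRect(q))
print("bottle near edge",onz(c,165,225,.1),onz(c,150,217,.05), onz(c,130,225,.15))
crop("pics/w3.png","pics/w3c.png",80,140,280,290,4)
E
```

```text
818 [217 169] [236 225]
lid ((0.5165479779243469, -0.23882031440734863), (0.09140705317258835, 0.059353869408369064), 16.595664978027344)
blue ((0.5084700584411621, -0.23901842534542084), (0.07127580046653748, 0.020645566284656525), 16.43955421447754)
bottle near edge [ 0.55756602 -0.29578342  0.1       ] [ 0.57781124 -0.32337732  0.05      ] [ 0.54636719 -0.32297382  0.15      ]
```

View pics/w3c.png

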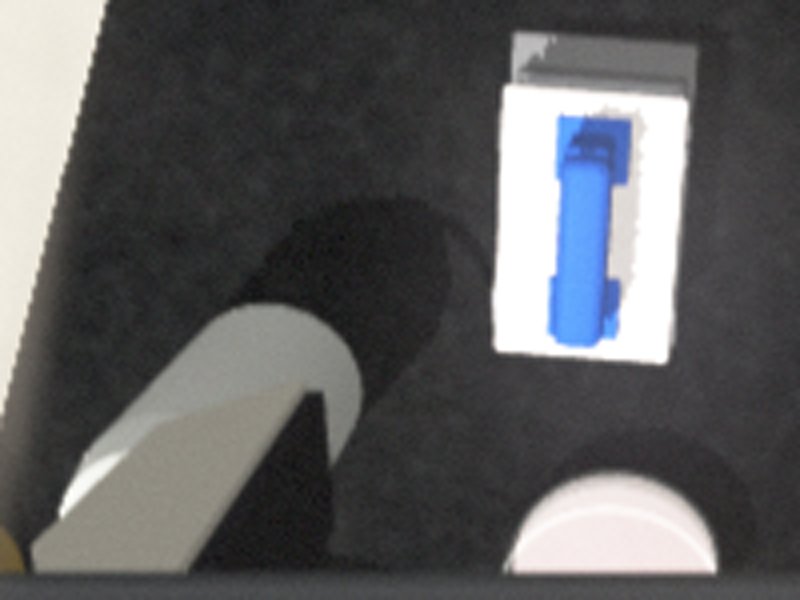

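```bash
python3 - <<'E'
from plan import *
s=np.load("s3.npy",allow_pickle=True).item();c=cam("wrist",s)
print("bar",onz(c,80+582/4-.4,140+252/4-.4,.076),"bottle",onz(c,147,238.5,0))
print("bar ends",onz(c,80+585/4-.4,140+160/4-.4,.076),onz(c,80+577/4-.4,140+345/4-.4,.076))
R=Rt(.29);g=np.array([.5165,-.2388,.069])
for tilt in (0,.15,.25):
  for off in (0,-.012):
    R=Rt(.29,tilt);f=np.array([np.cos(.29),np.sin(.29),0])
    print(tilt,off,[(g+off*f+R@[-.095,-b,-.0375]).round(3).tolist() for b in (.047,.1)])
E
```

```text
bar [ 0.51444079 -0.23865747  0.076     ] bottle [ 6.36360685e-01 -3.26560975e-01  5.55111512e-17]
bar ends [ 0.48692257 -0.24754321  0.076     ] [ 0.54369621 -0.22985323  0.076     ]
0 0 [[0.58, -0.319, 0.116], [0.58, -0.319, 0.169]]
0 -0.012 [[0.568, -0.323, 0.116], [0.568, -0.323, 0.169]]
0.15 0 [[0.572, -0.321, 0.121], [0.565, -0.324, 0.173]]
0.15 -0.012 [[0.561, -0.325, 0.121], [0.553, -0.327, 0.173]]
0.25 0 [[0.567, -0.323, 0.124], [0.555, -0.327, 0.175]]
0.25 -0.012 [[0.556, -0.326, 0.124], [0.543, -0.33, 0.175]]
```

```bash
python3 - <<'E'
from plan import *
plan([.516,-.2388,.13],Rt(.29),5)
plan([.516,-.2388,.070],Rt(.29),3,([.516,-.2388,.13],Rt(.29)))
E
```

```text
n=5 d=[ 0.0602 -0.0159 -0.1996] w=[ 0.009  0.077 -0.005]
[{"x": -0.71, "y": 4, "z": -0.98, "rx": 0.002, "ry": 0.015, "rz": -0.001}, {"x": -0.7, "y": 4, "z": -0.99, "rx": 0.002, "ry": 0.015, "rz": -0.001}, {"x": -0.69, "y": 4, "z": -1.01, "rx": 0.002, "ry": 0.015, "rz": -0.001}, {"x": -0.67, "y": 4, "z": -1.03, "rx": 0.002, "ry": 0.015, "rz": -0.001}, {"x": -0.66, "y": 3.99, "z": -1.05, "rx": 0.002, "ry": 0.015, "rz": -0.001}]
n=3 d=[ 0.    0.   -0.06] w=[0. 0. 0.]
[{"x": 0, "y": 2, "z": 0, "rx": 0, "ry": 0, "rz": 0}, {"x": 0, "y": 2, "z": 0, "rx": 0, "ry": 0, "rz": 0}, {"x": 0, "y": 2, "z": 0, "rx": 0, "ry": 0, "rz": 0}]
```

Call:
move_arm([
  {"x": -0.7, "y": 4, "z": -1.0, "rx": 0.002, "ry": 0.015, "rz": -0.001},
  {"x": -0.7, "y": 4, "z": -1.0, "rx": 0.002, "ry": 0.015, "rz": -0.001},
  {"x": -0.7, "y": 4, "z": -1.0, "rx": 0.002, "ry": 0.015, "rz": -0.001},
  {"x": -0.7, "y": 4, "z": -1.0, "rx": 0.002, "ry": 0.015, "rz": -0.001},
  {"x": -0.7, "y": 4, "z": -1.0, "rx": 0.002, "ry": 0.015, "rz": -0.001},
  {"x": 0, "y": 0, "z": 0, "rx": 0, "ry": 0, "rz": 0},
])

```text
clock: 3.68
position: [0.528, -0.2336, 0.1283]
ee_rot: [-1.061, -1.434, 1.421]
force: [0.2, 0.1, -0.1]
width: 1.0
```

```bash
python3 - <<'E'
from plan import *
plan([.516,-.2388,.070],Rt(.29),3)
im=arm.get_image("scene");cv2.imwrite("pics/sc2.png",im);crop("pics/sc2.png","pics/sc2c.png",240,180,430,320,4)
E
```

```text
n=3 d=[-0.012  -0.0052 -0.0583] w=[ 0.011  0.008 -0.002]
[{"x": -0.05, "y": 1.94, "z": 0.45, "rx": 0.004, "ry": 0.003, "rz": -0.001}, {"x": -0.05, "y": 1.94, "z": 0.45, "rx": 0.004, "ry": 0.003, "rz": -0.001}, {"x": -0.05, "y": 1.94, "z": 0.44, "rx": 0.004, "ry": 0.003, "rz": -0.001}]
```

View pics/sc2c.png

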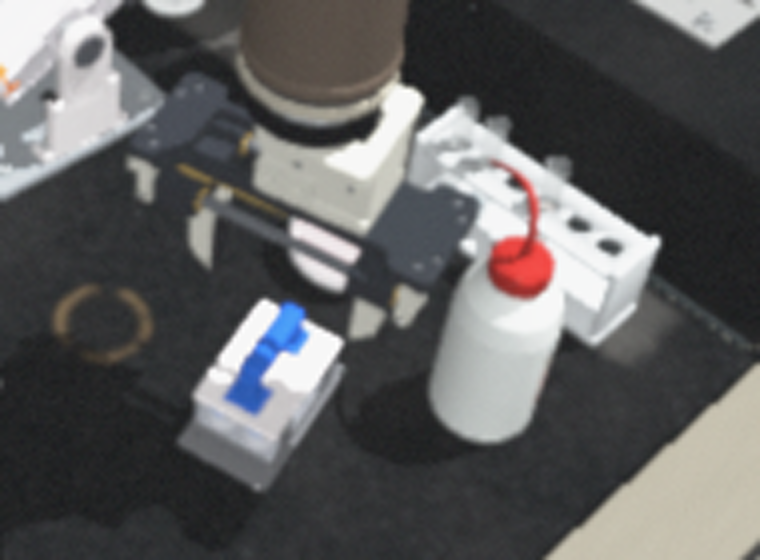

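Call:
move_arm([
  {"x": -0.1, "y": 1.5, "z": 0.6, "rx": 0.004, "ry": 0.003, "rz": 0},
  {"x": -0.1, "y": 1.5, "z": 0.6, "rx": 0.004, "ry": 0.003, "rz": 0},
  {"x": 0, "y": 1.5, "z": 0, "rx": 0.004, "ry": 0.003, "rz": 0},
  {"x": 0, "y": 0.6, "z": 0, "rx": 0, "ry": 0, "rz": 0},
  {"x": 0, "y": 0, "z": 0, "rx": 0, "ry": 0, "rz": 0},
])

```text
clock: 4.35
position: [0.5188, -0.2401, 0.0798]
ee_rot: [-1.067, -1.422, 1.42]
force: [0.8, 0.2, 0.3]
width: 0.999
```

```bash
python3 - <<'E'
from plan import *
plan([.516,-.2388,.070],Rt(.29),1)
E
```

```text
n=1 d=[-0.0028  0.0013 -0.0098] w=[ 0.006 -0.001 -0.006]
[{"x": 0.21, "y": 0.98, "z": 0.24, "rx": 0.006, "ry": -0.001, "rz": -0.006}]
```

Call:
move_arm([
  {"x": 0.2, "y": 1, "z": 0.2, "rx": 0.006, "ry": -0.001, "rz": -0.006},
  {"x": 0, "y": 0, "z": 0, "rx": 0, "ry": 0, "rz": 0},
])

```text
clock: 4.6
position: [0.5165, -0.2387, 0.0694]
ee_rot: [-1.057, -1.42, 1.419]
force: [-0.2, -0.0, 0.5]
width: 0.995
```

Call:
move_arm([
  {"x": 0, "y": 0, "z": 0, "rx": 0, "ry": 0, "rz": 0},
  {"x": 0, "y": 0, "z": 0, "rx": 0, "ry": 0, "rz": 0},
  {"x": 0, "y": 0, "z": 0, "rx": 0, "ry": 0, "rz": 0},
  {"x": 0, "y": 0, "z": 0, "rx": 0, "ry": 0, "rz": 0},
  {"x": 0, "y": 0, "z": 0, "rx": 0, "ry": 0, "rz": 0},
], jaw=0.8, newtons=35)

```text
clock: 5.22
position: [0.5171, -0.2389, 0.0701]
ee_rot: [-1.058, -1.421, 1.42]
force: [-0.4, -0.4, 0.1]
width: 0.507
```

Call:
move_arm([
  {"x": 0, "y": 0, "z": 0, "rx": 0, "ry": 0, "rz": 0},
  {"x": 0, "y": 0, "z": 0, "rx": 0, "ry": 0, "rz": 0},
  {"x": 0, "y": 0, "z": 0, "rx": 0, "ry": 0, "rz": 0},
  {"x": 0, "y": 0, "z": 0, "rx": 0, "ry": 0, "rz": 0},
  {"x": 0, "y": 0, "z": 0, "rx": 0, "ry": 0, "rz": 0},
])

```text
clock: 5.85
position: [0.517, -0.2387, 0.07]
ee_rot: [-1.058, -1.421, 1.419]
force: [-0.9, 0.6, -1.1]
width: 0.174
```

Call:
move_arm([
  {"x": 0, "y": -1, "z": 0, "rx": 0, "ry": 0, "rz": 0},
  {"x": 0, "y": -2, "z": 0, "rx": 0, "ry": 0, "rz": 0},
  {"x": 0, "y": -2, "z": 0, "rx": 0, "ry": 0, "rz": 0},
  {"x": 0, "y": 0, "z": 0, "rx": 0, "ry": 0, "rz": 0},
])

```text
clock: 6.35
position: [0.5162, -0.2388, 0.122]
ee_rot: [-1.057, -1.419, 1.42]
force: [-0.3, -0.9, -3.4]
width: 0.168
```

```bash
python3 - <<'E'
from h import *
print(arm.observe()["force"])
im=arm.get_image("scene");cv2.imwrite("pics/sc3.png",im);crop("pics/sc3.png","pics/sc3c.png",240,180,430,320,4)
E
```

```text
[-0.31835143 -0.93617998 -3.35051768]
```

View pics/sc3c.png

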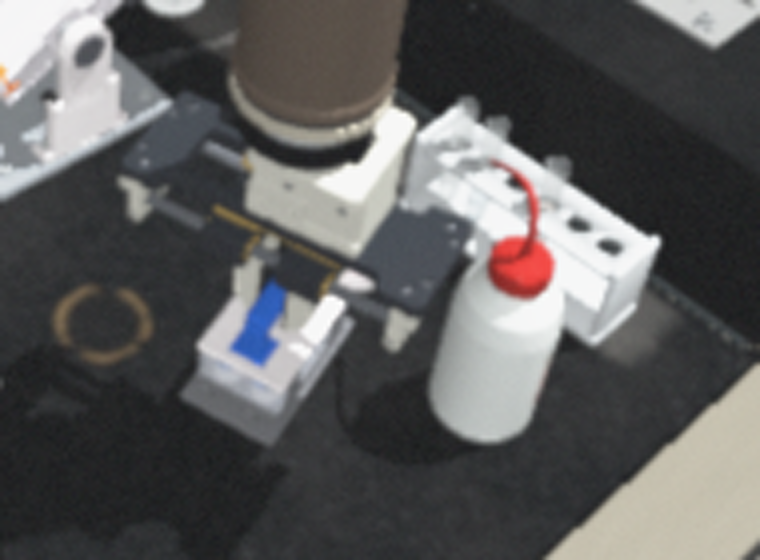

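```bash
python3 - <<'E'
from plan import *
from fit import seatpt
p=np.load("p.npy");R=Rt(p[2],p[3])
t=seatpt(p,(.013,0,.13));print(t)
a=np.array([.46,-.12,.26])
plan(a,Rt(.12,.2),5)
plan(t,R,6,(a,Rt(.12,.2)))
E
```

```text
[0.5413734  0.07925555 0.21203203]
n=5 d=[-0.0557  0.1184  0.1389] w=[-0.202  0.17   0.019]
[{"x": 2.59, "y": -2.77, "z": 0.39, "rx": -0.04, "ry": 0.034, "rz": 0.004}, {"x": 2.57, "y": -2.8, "z": 0.37, "rx": -0.04, "ry": 0.034, "rz": 0.004}, {"x": 2.55, "y": -2.82, "z": 0.34, "rx": -0.04, "ry": 0.034, "rz": 0.004}, {"x": 2.52, "y": -2.84, "z": 0.32, "rx": -0.04, "ry": 0.034, "rz": 0.004}, {"x": 2.5, "y": -2.87, "z": 0.29, "rx": -0.04, "ry": 0.034, "rz": 0.004}]
n=6 d=[ 0.0814  0.1993 -0.048 ] w=[-0.241  0.164  0.054]
[{"x": 3.13, "y": 1.13, "z": -1.55, "rx": -0.04, "ry": 0.027, "rz": 0.009}, {"x": 3.19, "y": 1.16, "z": -1.42, "rx": -0.04, "ry": 0.027, "rz": 0.009}, {"x": 3.23, "y": 1.19, "z": -1.28, "rx": -0.04, "ry": 0.027, "rz": 0.009}, {"x": 3.28, "y": 1.21, "z": -1.15, "rx": -0.04, "ry": 0.027, "rz": 0.009}, {"x": 3.32, "y": 1.22, "z": -1.01, "rx": -0.04, "ry": 0.027, "rz": 0.009}, {"x": 3.35, "y": 1.23, "z": -0.87, "rx": -0.04, "ry": 0.027, "rz": 0.009}]
```

Call:
move_arm([
  {"x": 2.6, "y": -2.8, "z": 0.4, "rx": -0.04, "ry": 0.034, "rz": 0.004},
  {"x": 2.6, "y": -2.8, "z": 0.4, "rx": -0.04, "ry": 0.034, "rz": 0.004},
  {"x": 2.5, "y": -2.8, "z": 0.3, "rx": -0.04, "ry": 0.034, "rz": 0.004},
  {"x": 2.5, "y": -2.8, "z": 0.3, "rx": -0.04, "ry": 0.034, "rz": 0.004},
  {"x": 2.5, "y": -2.9, "z": 0.3, "rx": -0.04, "ry": 0.034, "rz": 0.004},
  {"x": 3.1, "y": 0, "z": -1.5, "rx": -0.04, "ry": 0.027, "rz": 0.009},
  {"x": 3.2, "y": 0.5, "z": -1.4, "rx": -0.04, "ry": 0.027, "rz": 0.009},
  {"x": 3.2, "y": 0.8, "z": -1.3, "rx": -0.04, "ry": 0.027, "rz": 0.009},
  {"x": 3.3, "y": 0.8, "z": -1.1, "rx": -0.04, "ry": 0.027, "rz": 0.009},
  {"x": 3.3, "y": 0.8, "z": -1, "rx": -0.04, "ry": 0.027, "rz": 0.009},
  {"x": 3.3, "y": 0.8, "z": -0.9, "rx": -0.04, "ry": 0.027, "rz": 0.009},
  {"x": 0, "y": 0, "z": 0, "rx": 0, "ry": 0, "rz": 0},
])

```text
clock: 7.9
position: [0.5261, 0.0882, 0.2384]
ee_rot: [-1.558, -1.47, 0.931]
force: [-0.2, -0.3, -3.1]
width: 0.175
```

```bash
python3 - <<'E'
from plan import *
from fit import seatpt
p=np.load("p.npy");R=Rt(p[2],p[3])
plan(seatpt(p,(.013,0,.13)),R,2)
s=arm.observe();np.save("s4.npy",s,allow_pickle=True)
im=arm.get_image("wrist");cv2.imwrite("pics/w4.png",im);cv2.imwrite("pics/w4b.png",cv2.resize(im,(800,600),interpolation=cv2.INTER_CUBIC))
im=arm.get_image("scene");cv2.imwrite("pics/sc4.png",im);crop("pics/sc4.png","pics/sc4c.png",190,100,330,220,5)
E
```

```text
n=2 d=[ 0.0152 -0.009  -0.0264] w=[-0.005 -0.009  0.   ]
[{"x": -0.41, "y": 1.53, "z": -0.16, "rx": -0.002, "ry": -0.005, "rz": 0}, {"x": -0.41, "y": 1.53, "z": -0.15, "rx": -0.002, "ry": -0.005, "rz": 0}]
```

View pics/w4b.png

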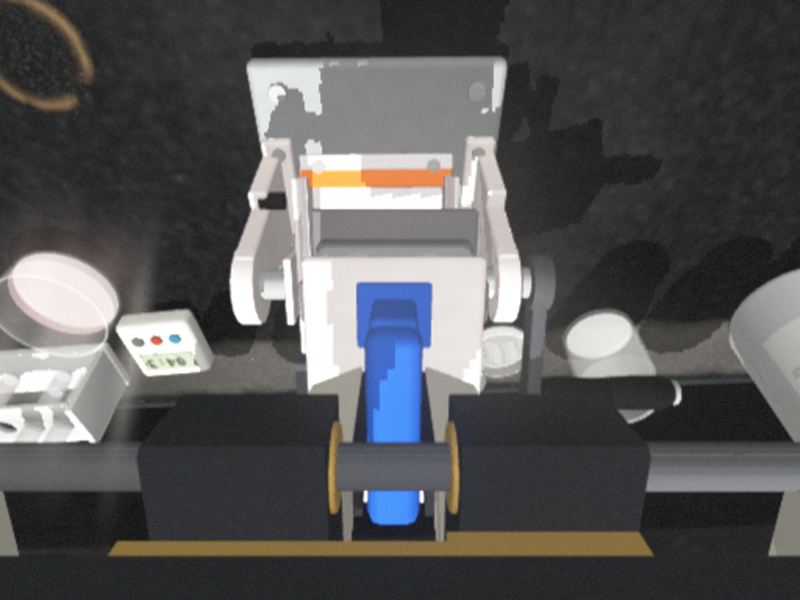

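View pics/sc4c.png

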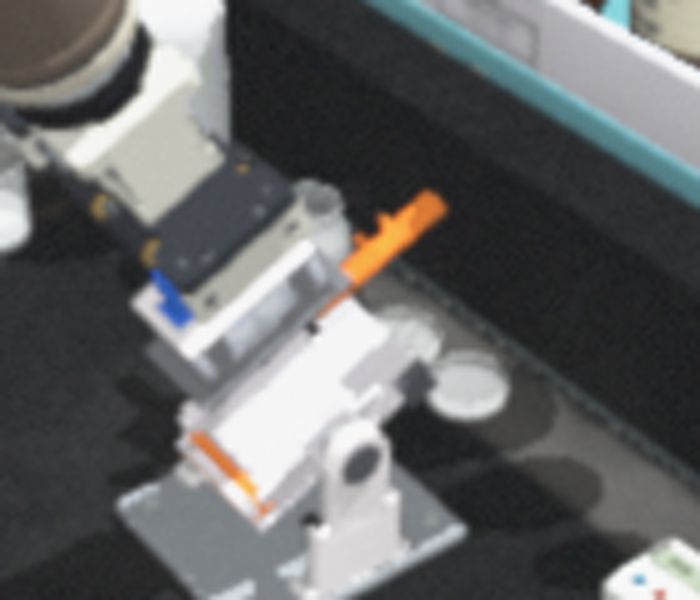

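```bash
python3 - <<'E'
from plan import *
p=arm.camera_params("wrist");K=np.array(p["K"]);M=np.linalg.inv(np.array(p["tool_from_camera"]))
c=(K,M[:3,:3],M[:3,3])
def tool(cx,cy,cz,ox=0,oz=.070): return np.array([cy, oz-cz, -(cx+ox)])
for q in [(-.056,-.032,.005),(-.056,.032,.005),(-.056,-.032,0),(-.056,.032,0),(-.045,-.029,.045),(-.045,.029,.045)]:
    print(q,(proj(c,tool(*q))[0]*800/512).round(1))
crop("pics/w4.png","pics/w4c.png",180,90,330,260,4)
E
```

```text
(-0.056, -0.032, 0.005) [309. 209.]
(-0.056, 0.032, 0.005) [477.2 209.1]
(-0.056, -0.032, 0) [311.  207.6]
(-0.056, 0.032, 0) [475.2 207.6]
(-0.045, -0.029, 0.045) [300.7 258.7]
(-0.045, 0.029, 0.045) [485.2 258.8]
```

View pics/w4c.png

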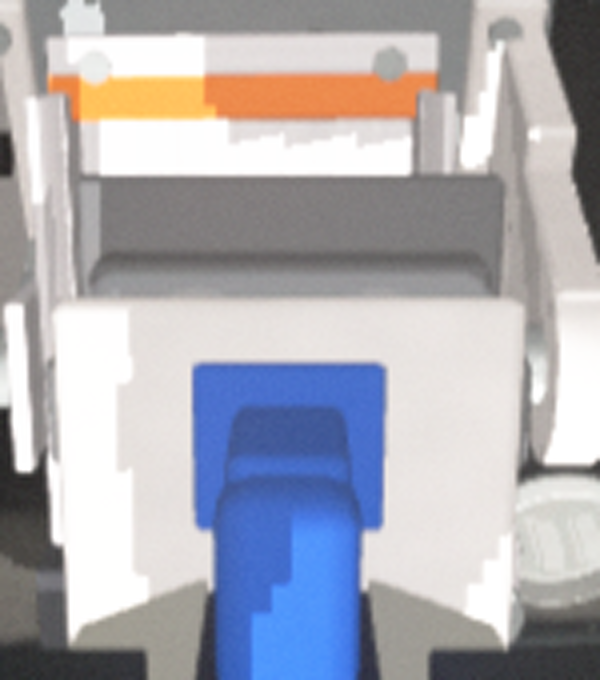

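```bash
python3 - <<'E'
from plan import *
from fit import seatpt
p=np.load("p.npy");s=np.load("s4.npy",allow_pickle=True).item();c=cam("wrist",s)
for z in (.0075,.0125): print(z,[((proj(c,seatpt(p,(-.049,y,z)))[0]-[179.6,89.6])*4).round(1) for y in (-.034,0,.034)])
plan(seatpt(p,(.013,-.0005,.10)),Rt(p[2],p[3]),4)
E
```

```text
0.0075 [array([ 85.3, 119.8]), array([246.8, 118.3]), array([408.5, 116.8])]
0.0125 [array([ 81.9, 121.4]), array([246.1, 119.9]), array([410.5, 118.4])]
n=4 d=[ 0.0283 -0.0071 -0.0538] w=[-0.006 -0.012 -0.002]
[{"x": -0.14, "y": 1.52, "z": -0.08, "rx": -0.002, "ry": -0.003, "rz": -0}, {"x": -0.14, "y": 1.52, "z": -0.08, "rx": -0.002, "ry": -0.003, "rz": -0}, {"x": -0.14, "y": 1.52, "z": -0.08, "rx": -0.002, "ry": -0.003, "rz": -0}, {"x": -0.14, "y": 1.52, "z": -0.07, "rx": -0.002, "ry": -0.003, "rz": -0}]
```

Call:
move_arm([
  {"x": -0.2, "y": 1.6, "z": -0.1, "rx": -0.002, "ry": -0.002, "rz": 0},
  {"x": -0.2, "y": 1.6, "z": -0.1, "rx": -0.002, "ry": -0.002, "rz": 0},
  {"x": -0.1, "y": 1.5, "z": -0.1, "rx": -0.002, "ry": -0.002, "rz": 0},
  {"x": 0, "y": 1, "z": 0, "rx": 0, "ry": 0, "rz": 0},
  {"x": 0, "y": 0, "z": 0, "rx": 0, "ry": 0, "rz": 0},
])

```text
clock: 8.62
position: [0.5515, 0.0721, 0.1863]
ee_rot: [-1.565, -1.465, 0.931]
force: [0.2, -0.6, -3.1]
width: 0.172
```

```bash
cat > wh.py <<'E'
from plan import *
from fit import frame
p=np.load("p.npy")
def where():
    s=arm.observe();C,R=frame(p);q=R.T@(np.array(s["position"])-C)-[p[4],0,-.025]
    w=(Ro.from_matrix(Rt(p[2],p[3])).inv()*Ro.from_rotvec(s["ee_rot"])).as_rotvec()
    print("clock %.2f seatmm"%s["clock"],(q*1000).round(1),"rotdev tool",w.round(3),"F cradle",(R.T@s["force"]).round(1),"w",round(s["width"],3));return q
if __name__=="__main__": where()
E
python3 wh.py
```

```text
clock 8.62 seatmm [ 11.5  -6.6 102.3] rotdev tool [0.003 0.013 0.006] F cradle [-1.2 -0.6 -2.9] w 0.172
```

Call:
move_arm([
  {"x": 0.6, "y": 0.3, "z": -0.2, "rx": -0.003, "ry": -0.011, "rz": -0.006},
  {"x": 0, "y": 0.6, "z": 0, "rx": 0, "ry": 0, "rz": 0},
  {"x": 0, "y": 0, "z": 0, "rx": 0, "ry": 0, "rz": 0},
])

```text
clock: 9.0
position: [0.5581, 0.0783, 0.1796]
ee_rot: [-1.558, -1.48, 0.935]
force: [-0.0, 0.1, -2.2]
width: 0.168
```

```bash
python3 - <<'E'
from wh import *
where()
im=arm.get_image("wrist");cv2.imwrite("pics/w5.png",im);crop("pics/w5.png","pics/w5c.png",170,60,340,230,4)
E
```

```text
clock 9.00 seatmm [14.3 -0.  93.5] rotdev tool [-0.001  0.001 -0.001] F cradle [-1.   0.1 -2. ] w 0.168
```

View pics/w5c.png

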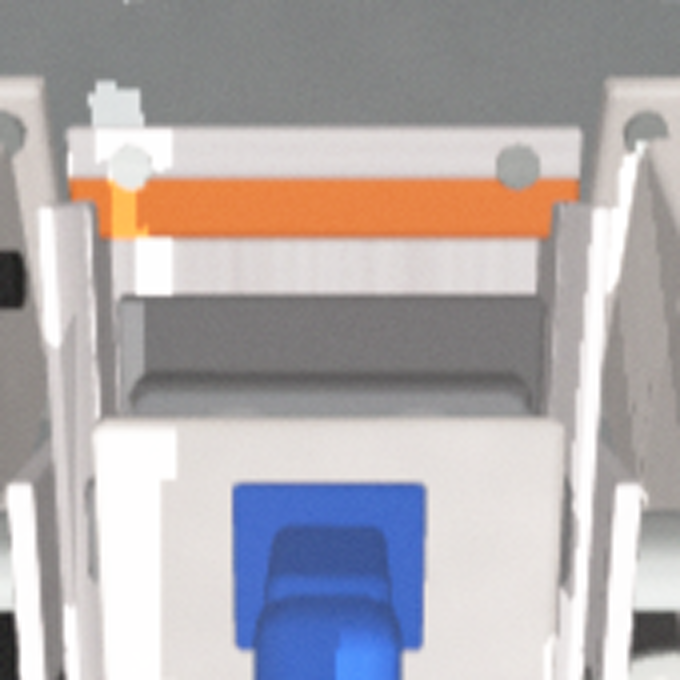

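Call:
move_arm([
  {"x": -0.1, "y": 0.6, "z": 0, "rx": 0, "ry": 0, "rz": 0},
  {"x": 0, "y": 0.6, "z": 0, "rx": 0, "ry": 0, "rz": 0},
  {"x": 0, "y": 0.5, "z": 0, "rx": 0, "ry": 0, "rz": 0},
  {"x": 0, "y": 0, "z": 0, "rx": 0, "ry": 0, "rz": 0},
])

```text
clock: 9.55
position: [0.5659, 0.0771, 0.1634]
ee_rot: [-1.558, -1.481, 0.935]
force: [-0.6, 0.2, -3.4]
width: 0.168
```

```bash
python3 wh.py
```

```text
clock 9.55 seatmm [14.4 -0.9 75.5] rotdev tool [-0.001  0.001 -0.002] F cradle [-2.   0.2 -2.8] w 0.168
```

Call:
move_arm([
  {"x": 0, "y": 0.3, "z": 0, "rx": 0, "ry": 0, "rz": 0},
  {"x": 0, "y": 0.25, "z": 0, "rx": 0, "ry": 0, "rz": 0},
  {"x": 0, "y": 0, "z": 0, "rx": 0, "ry": 0, "rz": 0},
])

```text
clock: 9.93
position: [0.5685, 0.0774, 0.1587]
ee_rot: [-1.558, -1.482, 0.934]
force: [-2.1, -0.6, -0.3]
width: 0.168
```

```bash
python3 wh.py
```

```text
clock 9.93 seatmm [14.8 -0.4 70.1] rotdev tool [-0.002  0.001 -0.003] F cradle [-2.  -0.7  0.6] w 0.168
```

Call:
move_arm([
  {"x": 0, "y": 0.05, "z": 0.5, "rx": 0, "ry": 0, "rz": 0},
  {"x": 0, "y": 0.03, "z": 0.5, "rx": 0, "ry": 0, "rz": 0},
  {"x": 0, "y": 0.03, "z": 0.4, "rx": 0, "ry": 0, "rz": 0},
  {"x": 0, "y": 0, "z": 0, "rx": 0, "ry": 0, "rz": 0},
])

```text
clock: 10.42
position: [0.5636, 0.0788, 0.1574]
ee_rot: [-1.566, -1.495, 0.918]
force: [-1.0, -0.5, -2.6]
width: 0.169
```

```bash
python3 - <<'E'
from wh import *
where()
im=arm.get_image("wrist");cv2.imwrite("pics/w6.png",im);crop("pics/w6.png","pics/w6c.png",170,60,340,230,4)
E
```

```text
clock 10.43 seatmm [ 9.7  0.7 71.1] rotdev tool [-0.018  0.003 -0.008] F cradle [-2.  -0.5 -2. ] w 0.169
```

View pics/w6c.png

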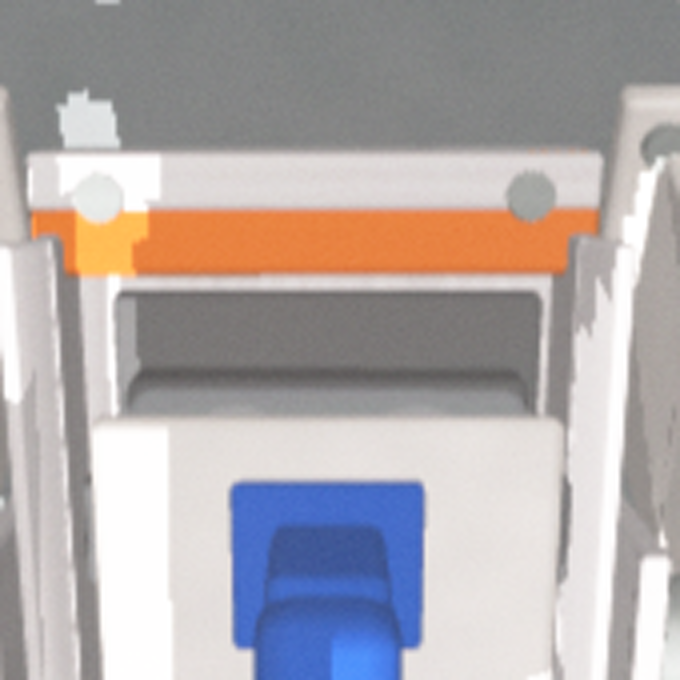

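Call:
move_arm([
  {"x": -0.1, "y": 0, "z": 0, "rx": 0.016, "ry": -0.003, "rz": 0.006},
  {"x": 0, "y": 0, "z": 0, "rx": 0, "ry": 0, "rz": 0},
])

```text
clock: 10.72
position: [0.5634, 0.0781, 0.1571]
ee_rot: [-1.558, -1.481, 0.936]
force: [0.1, -1.0, -2.9]
width: 0.173
```

```bash
python3 wh.py
```

```text
clock 10.72 seatmm [ 9.4 -0.  70.9] rotdev tool [-0.    -0.    -0.001] F cradle [-1.1 -1.  -2.6] w 0.173
```

Call:
move_arm([
  {"x": 0, "y": 0.02, "z": 0.4, "rx": 0, "ry": 0, "rz": 0},
  {"x": 0, "y": 0.02, "z": 0.4, "rx": 0, "ry": 0, "rz": 0},
  {"x": 0, "y": 0, "z": 0, "rx": 0, "ry": 0, "rz": 0},
])

```text
clock: 11.1
position: [0.5559, 0.0785, 0.1529]
ee_rot: [-1.558, -1.481, 0.936]
force: [0.1, -0.5, -1.3]
width: 0.172
```

```bash
python3 wh.py
```

```text
clock 11.10 seatmm [ 0.8 -0.  70.3] rotdev tool [-0.    -0.    -0.001] F cradle [-0.4 -0.5 -1.2] w 0.172
```

```bash
python3 - <<'E'
from wh import *
where()
im=arm.get_image("wrist");cv2.imwrite("pics/w7.png",im);crop("pics/w7.png","pics/w7c.png",170,60,340,230,4)
E
```

```text
clock 11.10 seatmm [ 0.8 -0.  70.3] rotdev tool [-0.    -0.    -0.001] F cradle [-0.4 -0.5 -1.2] w 0.172
```

View pics/w7c.png

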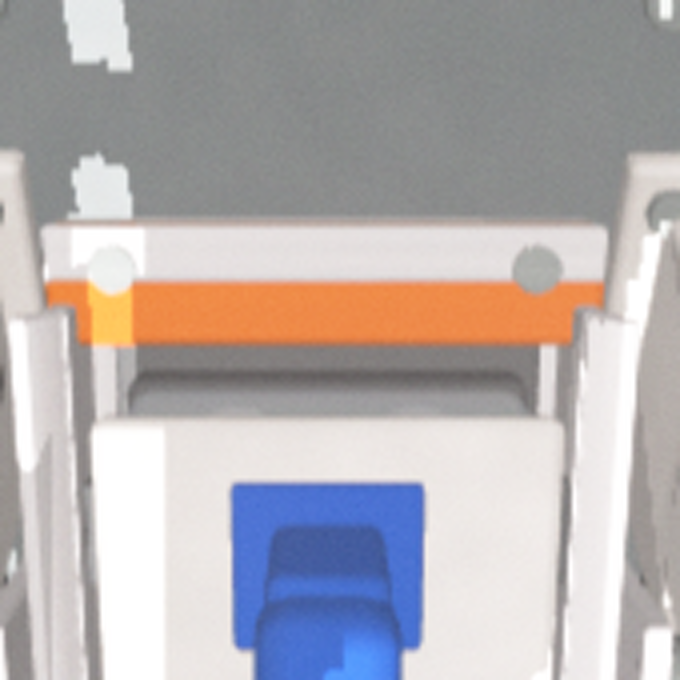

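Call:
move_arm([
  {"x": 0, "y": 0, "z": 0.1, "rx": 0, "ry": 0, "rz": 0},
  {"x": 0, "y": 0, "z": 0, "rx": 0, "ry": 0, "rz": 0},
  {"x": 0, "y": 0, "z": 0, "rx": 0, "ry": 0, "rz": 0},
  {"x": 0, "y": 0, "z": 0, "rx": 0, "ry": 0, "rz": 0},
], jaw=4.5)

```text
clock: 11.65
position: [0.5557, 0.0788, 0.1531]
ee_rot: [-1.559, -1.482, 0.935]
force: [0.1, 1.0, -0.0]
width: 0.486
```

Call:
move_arm([
  {"x": 0, "y": -2, "z": 0, "rx": 0, "ry": 0, "rz": 0},
  {"x": 0, "y": -3, "z": 1, "rx": 0, "ry": 0, "rz": 0},
  {"x": 2, "y": -3, "z": 2, "rx": 0, "ry": 0, "rz": 0},
  {"x": 2, "y": -3, "z": 3, "rx": 0, "ry": 0, "rz": 0},
  {"x": 2, "y": -3, "z": 3, "rx": 0, "ry": 0, "rz": 0},
  {"x": 0, "y": 0, "z": 0, "rx": 0, "ry": 0, "rz": 0},
])

```text
clock: 12.4
position: [0.419, 0.1455, 0.2417]
ee_rot: [-1.559, -1.482, 0.931]
force: [-0.7, 0.8, 0.0]
width: 0.489
```

```bash
python3 - <<'E'
from wh import *
where();s=arm.observe();np.save("s8.npy",s,allow_pickle=True)
im=arm.get_image("wrist");cv2.imwrite("pics/w8.png",im);cv2.imwrite("pics/w8b.png",cv2.resize(im,(800,600),interpolation=cv2.INTER_CUBIC))
im=arm.get_image("scene");cv2.imwrite("pics/sc8.png",im);crop("pics/sc8.png","pics/sc8c.png",190,110,330,220,5)
im=arm.get_image("top");cv2.imwrite("pics/t8.png",im);crop("pics/t8.png","pics/t8c.png",170,90,290,210,5)
E
```

```text
clock 12.40 seatmm [-87.9  59.8 210.5] rotdev tool [-0.003  0.002 -0.003] F cradle [-0.7  0.7  0.3] w 0.489
```

View pics/w8b.png

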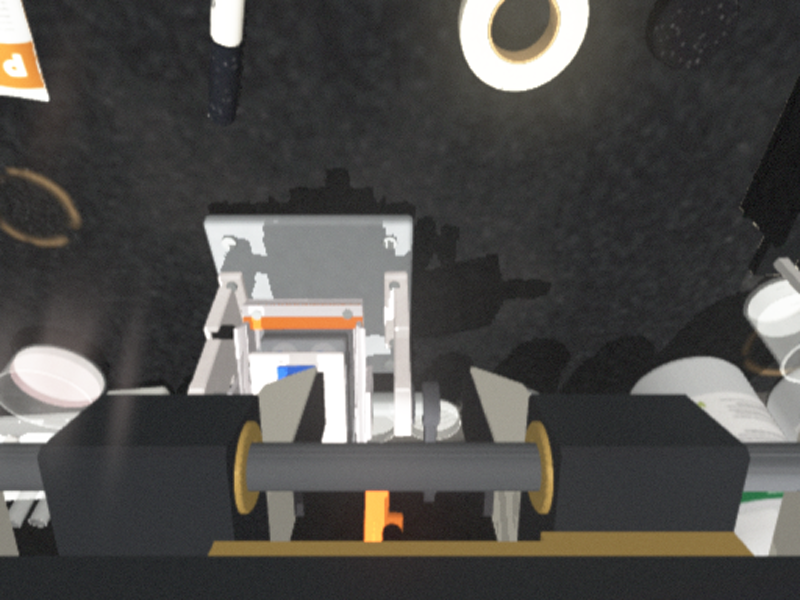

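View pics/sc8c.png

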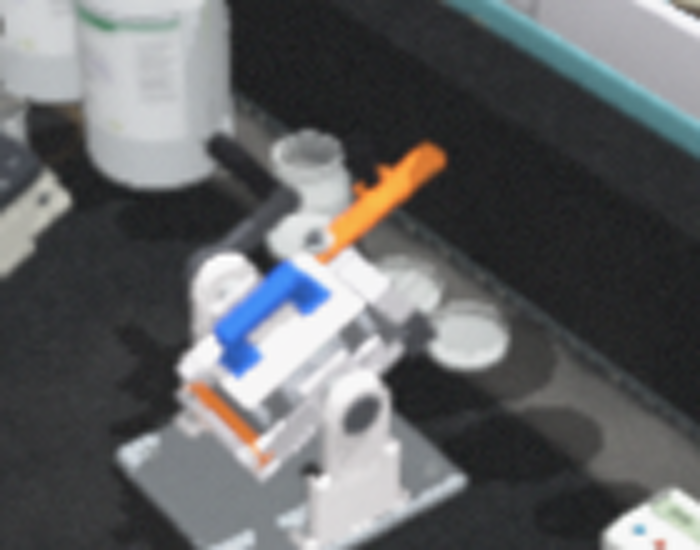

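View pics/t8c.png

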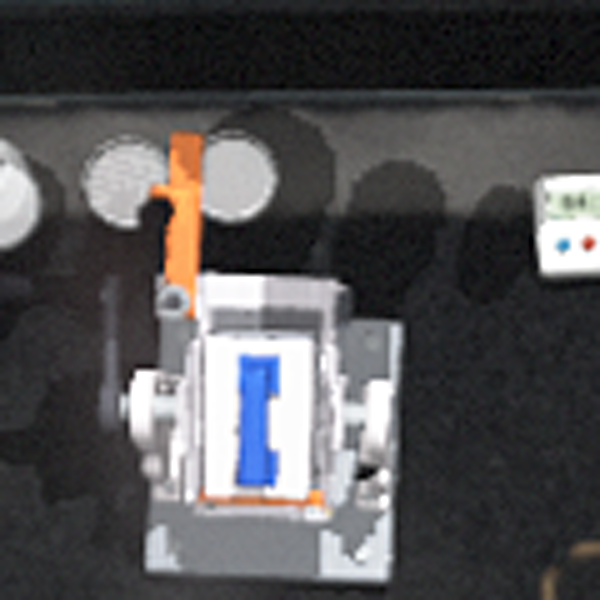

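```bash
python3 - <<'E'
from wh import *
C,R=frame(p)
def onfloor(c,u,v,h):
    o,d=ray(c,u,v);o=R.T@(o-C)-[p[4],0,-.025];d=R.T@d;return ((o+d*(h-o[2])/d[2])*1000).round(1)
ct=cam("top");T=lambda x,y:(170+x/5-.4,90+y/5-.4)
im=cv2.imread("pics/t8.png");h=cv2.cvtColor(im,cv2.COLOR_BGR2HSV);m=cv2.inRange(h,(5,150,120),(20,255,255))
for v in range(116,153,4):
    c=np.where(m[v,195:225])[0]+195
    if len(c): print(v,c.min(),c.max(),onfloor(ct,c.min()-.5,v,.013),onfloor(ct,c.max()+.5,v,.013))
print("pivot",onfloor(ct,*T(173,300),.016),"knob black?",onfloor(ct,*T(155,212),.055))
c8=cam("wrist",np.load("s8.npy",allow_pickle=True).item())
im=cv2.imread("pics/w8.png");h=cv2.cvtColor(im,cv2.COLOR_BGR2HSV);m=cv2.inRange(h,(5,150,120),(20,255,255))
for v in range(316,346,4):
    c=np.where(m[v,225:265])[0]+225
    print(v,c.min(),c.max(),onfloor(c8,c.min()-.5,v,.013),onfloor(c8,c.max()+.5,v,.013))
crop("pics/w8.png","pics/w8c.png",225,305,285,350,8)
for th in (0,.1,.2):
    k=np.array([52*np.cos(th)+9*np.sin(th)+61, -52*np.sin(th)+9*np.cos(th)+52])
    from fit import seatpt
    print(th,k,proj(ct,seatpt(p,(k[0]/1e3,k[1]/1e3,.055))), proj(c8,seatpt(p,(k[0]/1e3,k[1]/1e3,.055))))
E
```

```text
120 204 209 [142.2  56.6  13. ] [142.9  39.8  13. ]
124 205 209 [131.2  53.7  13. ] [131.8  39.7  13. ]
128 201 209 [119.6  64.9  13. ] [120.6  39.6  13. ]
132 205 209 [108.8  53.6  13. ] [109.3  39.5  13. ]
136 203 209 [97.2 59.2 13. ] [98.  39.4 13. ]
140 203 209 [85.9 59.1 13. ] [86.7 39.3 13. ]
144 203 208 [74.5 59.1 13. ] [75.2 42.  13. ]
148 208 208 [63.6 44.8 13. ] [63.7 41.9 13. ]
152 208 208 [52.  44.7 13. ] [52.1 41.8 13. ]
pivot [59.2 53.7 16. ] knob black? [114.8  58.6  55. ]
316 233 248 [80.9 37.8 13. ] [81.  56.4 13. ]
320 233 248 [86.4 37.7 13. ] [86.5 56.4 13. ]
324 233 248 [91.9 37.6 13. ] [92.  56.4 13. ]
328 233 256 [97.5 37.5 13. ] [97.6 65.7 13. ]
332 233 257 [103.1  37.4  13. ] [103.2  66.9  13. ]
336 233 257 [108.7  37.3  13. ] [108.9  67.   13. ]
340 233 244 [114.4  37.2  13. ] [114.5  51.5  13. ]
344 233 244 [120.2  37.1  13. ] [120.2  51.4  13. ]
0 [113.  61.] [[199.69755376 132.63544743]] [[252.67642939 366.12427258]]
0.1 [113.63871734  55.76369982] [[201.62787775 132.47808976]] [[247.79178449 366.6219126 ]]
0.2 [113.75148602  50.489794  ] [[203.57188346 132.51475247]] [[242.87230342 366.72252112]]
```

View pics/w8c.png

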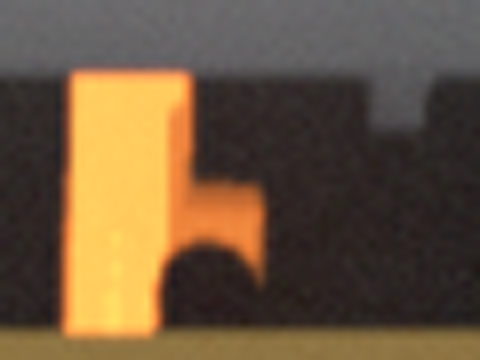

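```bash
python3 - <<'E'
from wh import *
print(tri(cam("top"),(323,88),cam("scene"),(378,161)))
print(tri(cam("top"),(323,76),cam("scene"),(382,140)))
a=None
q=seat=None
from fit import seatpt
t1=seatpt(p,(.05,.06,.16));t2=seatpt(p,(.113,.060,.10))
R=Rt(p[2],p[3]);print(t1,t2)
plan(t1,R,4);plan(t2,R,3,(t1,R))
E
cp pics/scene0.png /tmp/; python3 -c "
from h import *
crop('pics/scene0.png','pics/shelf.png',280,60,450,200,4)"
```

```text
(array([ 0.77225979, -0.19878578,  0.24561275]), np.float64(0.014177809255579885))
(array([ 0.78018935, -0.18995074,  0.30223436]), np.float64(0.014639436422650967))
[0.56509616 0.13809846 0.25497086] [0.64758787 0.13379056 0.22766591]
n=4 d=[ 0.1443 -0.0049  0.0141] w=[ 0.002 -0.006 -0.001]
[{"x": 0.09, "y": 1.23, "z": -3.41, "rx": 0.001, "ry": -0.001, "rz": -0}, {"x": 0.08, "y": 1.23, "z": -3.41, "rx": 0.001, "ry": -0.001, "rz": -0}, {"x": 0.08, "y": 1.23, "z": -3.41, "rx": 0.001, "ry": -0.001, "rz": -0}, {"x": 0.07, "y": 1.22, "z": -3.41, "rx": 0.001, "ry": -0.001, "rz": -0}]
n=3 d=[ 0.0825 -0.0043 -0.0273] w=[0. 0. 0.]
[{"x": -0, "y": 2, "z": -2.1, "rx": 0, "ry": 0, "rz": 0}, {"x": -0, "y": 2, "z": -2.1, "rx": 0, "ry": 0, "rz": 0}, {"x": -0, "y": 2, "z": -2.1, "rx": 0, "ry": 0, "rz": 0}]
```

View pics/shelf.png

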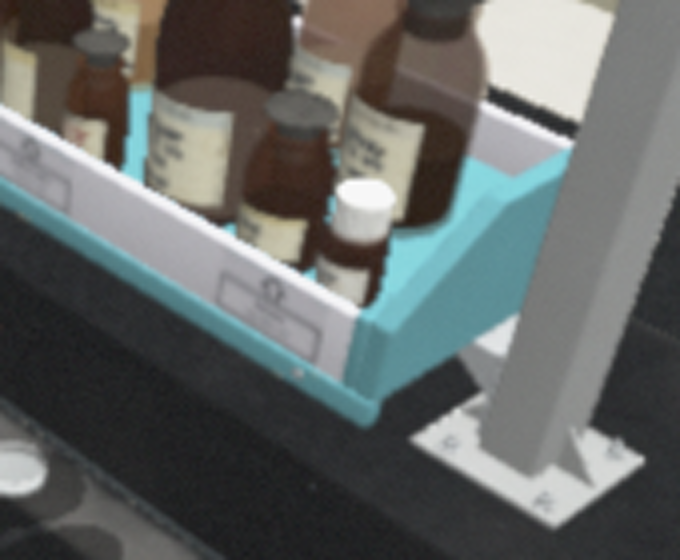

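Call:
move_arm([
  {"x": 0, "y": 0.9, "z": -3.4, "rx": 0, "ry": -0.001, "rz": 0},
  {"x": 0.1, "y": 0.9, "z": -3.4, "rx": 0, "ry": -0.001, "rz": 0},
  {"x": 0.1, "y": 1, "z": -3.4, "rx": 0, "ry": -0.001, "rz": 0},
  {"x": 0.1, "y": 1, "z": -3.4, "rx": 0, "ry": -0.001, "rz": 0},
  {"x": 0, "y": 1.6, "z": -2.1, "rx": 0, "ry": 0, "rz": 0},
  {"x": 0, "y": 1.6, "z": -2, "rx": 0, "ry": 0, "rz": 0},
  {"x": 0, "y": 1.6, "z": -2, "rx": 0, "ry": 0, "rz": 0},
  {"x": 0, "y": 0, "z": 0, "rx": 0, "ry": 0, "rz": 0},
])

```text
clock: 13.55
position: [0.6506, 0.1179, 0.2438]
ee_rot: [-1.586, -1.462, 0.937]
force: [-0.5, -0.1, -0.5]
width: 0.492
```

```bash
python3 - <<'E'
from wh import *
where()
im=arm.get_image("wrist");cv2.imwrite("pics/w9.png",im);cv2.imwrite("pics/w9b.png",cv2.resize(im,(800,600),interpolation=cv2.INTER_CUBIC))
E
```

```text
clock 13.55 seatmm [123.4  44.3 112.9] rotdev tool [-0.007  0.01   0.022] F cradle [-0.7 -0.1 -0.2] w 0.492
```

View pics/w9b.png

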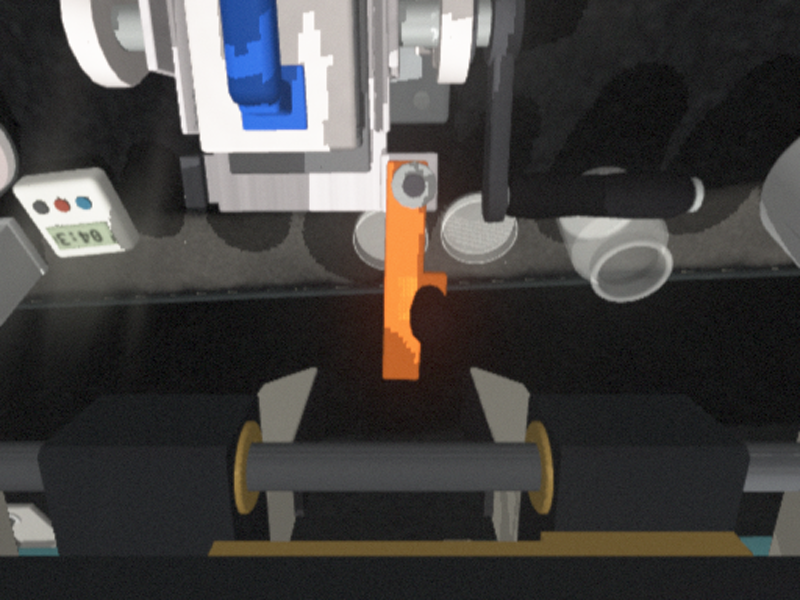

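Call:
move_arm([
  {"x": 0.8, "y": 1, "z": 0.5, "rx": 0.004, "ry": -0.005, "rz": -0.011},
  {"x": 0.8, "y": 1, "z": 0.5, "rx": 0.003, "ry": -0.005, "rz": -0.011},
  {"x": 0, "y": 0.8, "z": 0, "rx": 0, "ry": 0, "rz": 0},
  {"x": 0, "y": 0, "z": 0, "rx": 0, "ry": 0, "rz": 0},
])

```text
clock: 14.1
position: [0.6522, 0.1344, 0.2109]
ee_rot: [-1.555, -1.479, 0.94]
force: [0.4, 0.2, -0.3]
width: 0.489
```

```bash
python3 - <<'E'
from wh import *
from fit import seatpt
where();c=cam("wrist")
im=arm.get_image("wrist");cv2.imwrite("pics/w10.png",im)
for th in (0,.05,.1):
    k=np.array([52*np.cos(th)+9*np.sin(th)+61, -52*np.sin(th)+9*np.cos(th)+52])/1e3
    print(th,[(proj(c,seatpt(p,(*k,z)))[0]-[200,180])*4 for z in (.055,.016)])
g=cv2.convertScaleAbs(im,alpha=2.5,beta=20);cv2.imwrite("pics/tmp.png",g);crop("pics/tmp.png","pics/w10c.png",200,180,340,320,4)
E
```

```text
clock 14.10 seatmm [110.   60.8  82.9] rotdev tool [ 0.003 -0.001 -0.001] F cradle [ 0.2  0.3 -0.4] w 0.489
0 [array([206.88037046, 288.01668794]), array([206.78527853, 181.79896208])]
0.05 [array([187.57751437, 290.57548576]), array([190.74432761, 183.97826567])]
0.1 [array([168.17372762, 292.25053078]), array([174.61734408, 185.40524615])]
```

View pics/w10c.png

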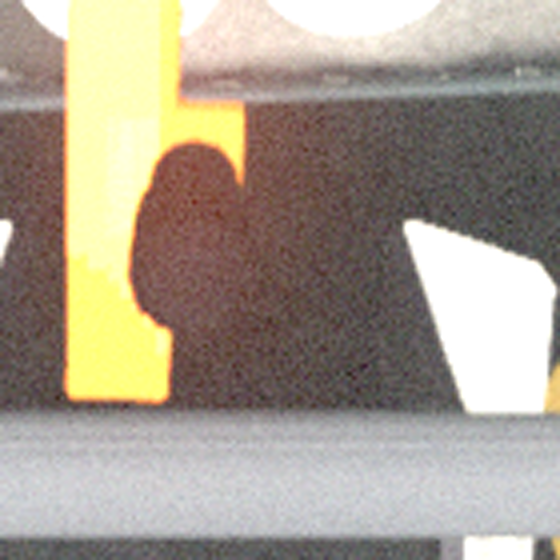

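Call:
move_arm([
  {"x": -0.1, "y": 1, "z": -0.3, "rx": -0.003, "ry": 0.001, "rz": 0.001},
  {"x": 0, "y": 1.2, "z": 0, "rx": 0, "ry": 0, "rz": 0},
  {"x": 0, "y": 1.2, "z": 0, "rx": 0, "ry": 0, "rz": 0},
  {"x": 0, "y": 0.5, "z": 0, "rx": 0, "ry": 0, "rz": 0},
  {"x": 0, "y": 0, "z": 0, "rx": 0, "ry": 0, "rz": 0},
])

```text
clock: 14.78
position: [0.6733, 0.1321, 0.175]
ee_rot: [-1.56, -1.48, 0.937]
force: [0.2, 0.1, -0.1]
width: 0.488
```

```bash
python3 wh.py
```

```text
clock 14.78 seatmm [113.8  59.6  41.4] rotdev tool [-0.001  0.     0.   ] F cradle [ 0.1  0.1 -0.2] w 0.488
```

Close lightly on the knob.

Call:
move_arm([
  {"x": 0, "y": 0, "z": 0, "rx": 0, "ry": 0, "rz": 0},
  {"x": 0, "y": 0, "z": 0, "rx": 0, "ry": 0, "rz": 0},
  {"x": 0, "y": 0, "z": 0, "rx": 0, "ry": 0, "rz": 0},
  {"x": 0, "y": 0, "z": 0, "rx": 0, "ry": 0, "rz": 0},
], jaw=1, newtons=12)

```text
clock: 15.28
position: [0.6734, 0.1321, 0.1758]
ee_rot: [-1.56, -1.481, 0.936]
force: [1.8, -1.0, -3.0]
width: 0.199
```

```bash
python3 - <<'E'
from wh import *
q=where()
r=q[:2]*1000-[61,52];print(np.hypot(*r),np.degrees(np.arctan2(9,52)-np.arctan2(r[1],r[0])))
# arc rows in tool cm
th0=.04;N=11
k=lambda th:np.array([52*np.cos(th)+9*np.sin(th)+61, -52*np.sin(th)+9*np.cos(th)+52])
ths=np.linspace(th0,1.571,N+1)
for a,b in zip(ths[:-1],ths[1:]):
    d=(k(b)-k(a))/10;print("x %.2f z %.2f"%(d[1],-d[0]), k(b).round(1))
E
```

```text
clock 15.28 seatmm [114.2  59.7  42.1] rotdev tool [-0.002  0.    -0.   ] F cradle [ 0.4 -0.9 -3.5] w 0.199
53.72780877179857 1.5742664434701197
x -0.73 z -0.05 [113.8  51.6]
x -0.73 z 0.06 [113.2  44.3]
x -0.72 z 0.16 [111.6  37.1]
x -0.69 z 0.26 [109.1  30.2]
x -0.65 z 0.35 [105.6  23.8]
x -0.59 z 0.43 [101.2  17.9]
x -0.53 z 0.51 [96.1 12.6]
x -0.45 z 0.58 [90.3  8.1]
x -0.36 z 0.64 [83.9  4.5]
x -0.27 z 0.68 [77.1  1.7]
x -0.17 z 0.71 [70. -0.]
```

Call:
move_arm([
  {"x": -0.7, "y": 0, "z": 0, "rx": 0, "ry": 0, "rz": 0},
  {"x": -0.7, "y": 0, "z": 0.1, "rx": 0, "ry": 0, "rz": 0},
  {"x": -0.7, "y": 0, "z": 0.2, "rx": 0, "ry": 0, "rz": 0},
  {"x": -0.7, "y": 0, "z": 0.3, "rx": 0, "ry": 0, "rz": 0},
  {"x": 0, "y": 0, "z": 0, "rx": 0, "ry": 0, "rz": 0},
])

```text
clock: 15.9
position: [0.671, 0.1089, 0.1761]
ee_rot: [-1.56, -1.494, 0.928]
force: [1.4, -0.8, -4.4]
width: 0.196
```

```bash
cat > lt.py <<'E'
from wh import *
q=where()
r=q[:2]*1000-[61,52];th=np.arctan2(9,52)-np.arctan2(r[1],r[0]);print("radius",np.hypot(*r),"theta",th)
k=lambda th:np.array([52*np.cos(th)+9*np.sin(th)+61, -52*np.sin(th)+9*np.cos(th)+52])
N=max(1,int(np.ceil((1.571-th)/.14)));c=q[:2]*1000
for b in np.linspace(th,1.571,N+1)[1:]:
    d=(k(b)-c)/10;c=k(b);print("x %.2f z %.2f"%(d[1],-d[0]), c.round(1))
E
python3 lt.py
```

```text
clock 15.90 seatmm [113.3  36.3  42.8] rotdev tool [-0.012 -0.003 -0.007] F cradle [-0.5 -0.7 -4.6] w 0.196
radius 54.59652140328527 theta 0.46253563914058365
x -0.63 z 0.43 [109.  30.]
x -0.64 z 0.35 [105.5  23.6]
x -0.59 z 0.43 [101.1  17.7]
x -0.52 z 0.51 [96.  12.5]
x -0.45 z 0.58 [90.2  8.1]
x -0.36 z 0.63 [83.9  4.4]
x -0.27 z 0.68 [77.1  1.7]
x -0.17 z 0.71 [70. -0.]
```

Call:
move_arm([
  {"x": -0.7, "y": 0.1, "z": 0.4, "rx": 0.01, "ry": 0.003, "rz": 0.005},
  {"x": -0.7, "y": 0, "z": 0.4, "rx": 0, "ry": 0, "rz": 0},
  {"x": -0.6, "y": 0, "z": 0.5, "rx": 0, "ry": 0, "rz": 0},
  {"x": -0.5, "y": 0, "z": 0.6, "rx": 0, "ry": 0, "rz": 0},
  {"x": 0, "y": 0, "z": 0, "rx": 0, "ry": 0, "rz": 0},
])

```text
clock: 16.52
position: [0.6537, 0.0849, 0.1682]
ee_rot: [-1.558, -1.486, 0.931]
force: [0.7, 1.5, 1.8]
width: 0.198
```

```bash
python3 lt.py
```

```text
clock 16.52 seatmm [95.4 11.5 42.5] rotdev tool [-0.005  0.    -0.005] F cradle [1.3 1.6 1.4] w 0.198
radius 53.11087401517269 theta 1.038116989630444
x -0.39 z 0.59 [89.5  7.6]
x -0.34 z 0.62 [83.4  4.2]
x -0.25 z 0.65 [76.8  1.7]
x -0.17 z 0.68 [70. -0.]
```

Call:
move_arm([
  {"x": -0.4, "y": 0, "z": 0.6, "rx": 0.004, "ry": 0, "rz": 0.004},
  {"x": -0.3, "y": 0, "z": 0.6, "rx": 0, "ry": 0, "rz": 0},
  {"x": -0.3, "y": 0, "z": 0.7, "rx": 0, "ry": 0, "rz": 0},
  {"x": -0.2, "y": 0, "z": 0.7, "rx": 0, "ry": 0, "rz": 0},
  {"x": 0, "y": 0, "z": 0.2, "rx": 0, "ry": 0, "rz": 0},
])

```text
clock: 17.15
position: [0.627, 0.0743, 0.1561]
ee_rot: [-1.56, -1.483, 0.934]
force: [2.4, 0.7, 1.8]
width: 0.198
```

```bash
python3 lt.py
```

```text
clock 17.15 seatmm [66.6 -0.5 42.8] rotdev tool [-0.003 -0.    -0.002] F cradle [3.  0.9 0.6] w 0.198
radius 52.789410758954915 theta 1.6356859748558628
x 0.05 z -0.34 [70. -0.]
```

Call:
move_arm([
  {"x": 0, "y": 0, "z": 0.2, "rx": 0, "ry": 0, "rz": 0},
  {"x": 0, "y": 0, "z": 0.2, "rx": 0, "ry": 0, "rz": 0},
])

```text
clock: 17.4
position: [0.6259, 0.0742, 0.1558]
ee_rot: [-1.564, -1.486, 0.931]
force: [11.2, 2.2, -2.9]
width: 0.195
```

```bash
python3 - <<'E'
from wh import *
where()
im=arm.get_image("top");cv2.imwrite("pics/t11.png",im);crop("pics/t11.png","pics/t11c.png",170,90,290,210,5)
im=arm.get_image("wrist");cv2.imwrite("pics/w11.png",im);cv2.imwrite("pics/w11b.png",cv2.resize(im,(800,600),interpolation=cv2.INTER_CUBIC))
E
```

```text
clock 17.40 seatmm [65.5 -0.6 43. ] rotdev tool [-0.009  0.    -0.002] F cradle [ 8.8  2.8 -7.4] w 0.195
```

View pics/w11b.png

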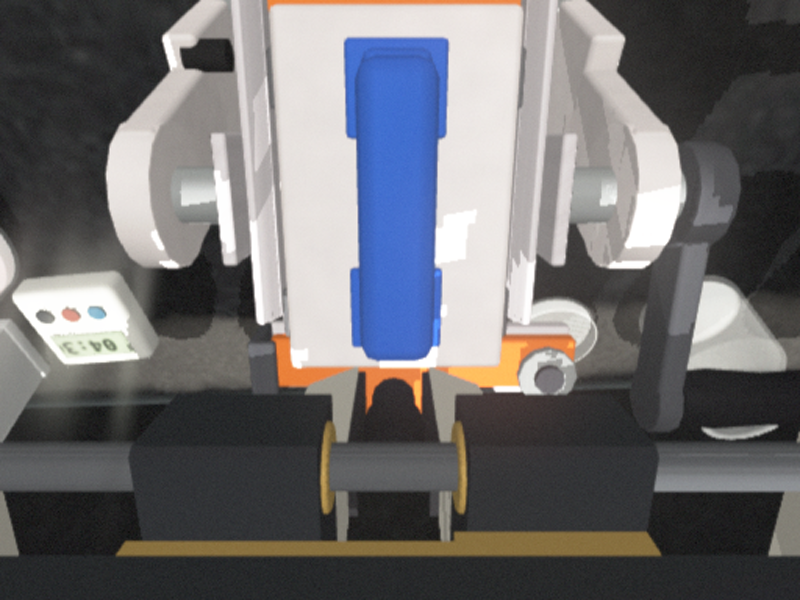

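Call:
move_arm([
  {"x": 0, "y": 0, "z": -0.2, "rx": 0, "ry": 0, "rz": 0},
  {"x": 0, "y": 0, "z": 0, "rx": 0, "ry": 0, "rz": 0},
  {"x": 0, "y": 0, "z": 0, "rx": 0, "ry": 0, "rz": 0},
  {"x": 0, "y": 0, "z": 0, "rx": 0, "ry": 0, "rz": 0},
], jaw=4)

```text
clock: 18.0
position: [0.6247, 0.0722, 0.1543]
ee_rot: [-1.562, -1.479, 0.936]
force: [-0.0, -0.1, 0.2]
width: 0.433
```

Call:
move_arm([
  {"x": 0, "y": -2, "z": 0, "rx": 0.004, "ry": 0, "rz": 0},
  {"x": 0, "y": -2, "z": 0, "rx": 0.004, "ry": 0, "rz": 0},
  {"x": 0, "y": -2, "z": 0, "rx": 0, "ry": 0, "rz": 0},
  {"x": 0, "y": 0, "z": 2, "rx": 0, "ry": 0, "rz": 0},
  {"x": 0, "y": 0, "z": 2, "rx": 0, "ry": 0, "rz": 0},
  {"x": 0, "y": 0, "z": 2, "rx": 0, "ry": 0, "rz": 0},
  {"x": 0, "y": 0, "z": 0.4, "rx": 0, "ry": 0, "rz": 0},
  {"x": 0, "y": 0, "z": 0, "rx": 0, "ry": 0, "rz": 0},
])

```text
clock: 19.0
position: [0.5379, 0.0761, 0.1821]
ee_rot: [-1.554, -1.472, 0.942]
force: [0.3, 0.3, 0.4]
width: 0.435
```

```bash
python3 wh.py
```

```text
clock 19.00 seatmm [ -2.8  -3.3 104.4] rotdev tool [0.009 0.001 0.002] F cradle [0.4 0.3 0.3] w 0.435
```

Call:
move_arm([
  {"x": 0.3, "y": 1, "z": -0.3, "rx": -0.009, "ry": 0, "rz": 0},
  {"x": 0, "y": 1, "z": 0, "rx": 0, "ry": 0, "rz": 0},
  {"x": 0, "y": 1, "z": 0, "rx": 0, "ry": 0, "rz": 0},
  {"x": 0, "y": 0.4, "z": 0, "rx": 0, "ry": 0, "rz": 0},
  {"x": 0, "y": 0, "z": 0, "rx": 0, "ry": 0, "rz": 0},
])

```text
clock: 19.62
position: [0.5607, 0.0787, 0.1517]
ee_rot: [-1.565, -1.481, 0.933]
force: [0.9, 0.2, -0.3]
width: 0.436
```

```bash
python3 - <<'E'
from wh import *
where()
im=arm.get_image("wrist");cv2.imwrite("pics/w12.png",im);cv2.imwrite("pics/w12b.png",cv2.resize(im,(800,600),interpolation=cv2.INTER_CUBIC))
E
```

```text
clock 19.62 seatmm [ 4.7  0.5 67.2] rotdev tool [-0.005  0.002  0.002] F cradle [ 0.6  0.2 -0.7] w 0.436
```

View pics/w12b.png

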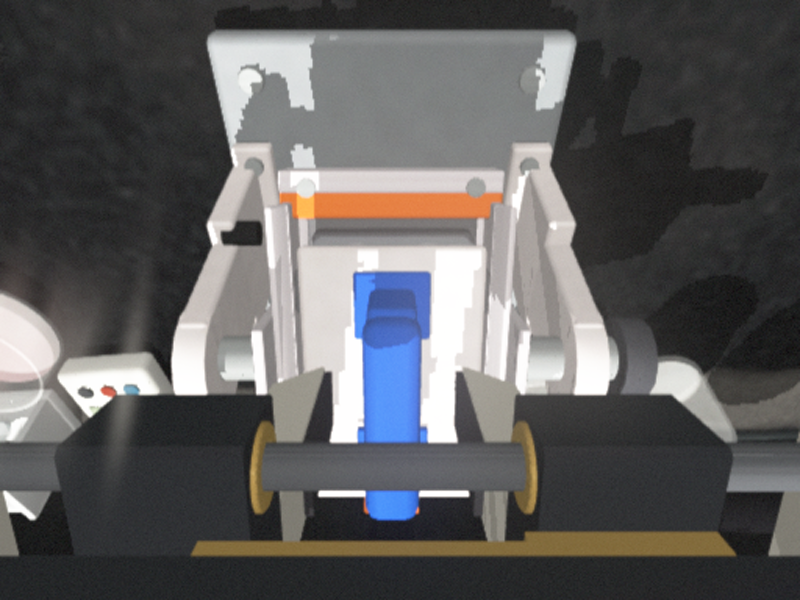

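Call:
move_arm([
  {"x": -0.1, "y": -0.25, "z": 0.3, "rx": 0.005, "ry": 0, "rz": 0},
  {"x": 0, "y": 0, "z": 0, "rx": 0, "ry": 0, "rz": 0},
  {"x": 0, "y": 0, "z": 0, "rx": 0, "ry": 0, "rz": 0},
  {"x": 0, "y": 0, "z": 0, "rx": 0, "ry": 0, "rz": 0},
  {"x": 0, "y": 0, "z": 0, "rx": 0, "ry": 0, "rz": 0},
], jaw=0.8, newtons=45)

```text
clock: 20.3
position: [0.556, 0.0783, 0.1532]
ee_rot: [-1.56, -1.478, 0.936]
force: [-0.0, 0.2, -3.0]
width: 0.168
```

```bash
python3 wh.py
```

```text
clock 20.30 seatmm [ 1.1 -0.2 70.6] rotdev tool [0.    0.001 0.001] F cradle [-1.3  0.2 -2.7] w 0.168
```

Call:
move_arm([
  {"x": 0, "y": -0.15, "z": 0, "rx": 0, "ry": 0, "rz": 0},
  {"x": 0, "y": -0.1, "z": 0, "rx": 0, "ry": 0, "rz": 0},
])

```text
clock: 20.55
position: [0.5543, 0.0784, 0.1551]
ee_rot: [-1.559, -1.477, 0.937]
force: [11.0, 1.2, -21.2]
width: 0.167
```

```bash
python3 wh.py
```

```text
clock 20.55 seatmm [ 0.4 -0.1 73. ] rotdev tool [0.001 0.001 0.001] F cradle [  0.8   1.8 -23.8] w 0.167
```

Call:
move_arm([
  {"x": 0, "y": -0.06, "z": 0, "rx": 0, "ry": 0, "rz": 0},
])

```text
clock: 20.68
position: [0.5542, 0.0785, 0.1551]
ee_rot: [-1.56, -1.477, 0.938]
force: [17.3, 0.4, -30.4]
width: 0.17
```

```bash
python3 wh.py
```

```text
clock 20.68 seatmm [ 0.3 -0.1 73.1] rotdev tool [0.001 0.    0.002] F cradle [  2.6   1.3 -34.8] w 0.17
```

Call:
move_arm([
  {"x": 0, "y": 0.06, "z": 0, "rx": 0, "ry": 0, "rz": 0},
])

```text
clock: 20.8
position: [0.5545, 0.0784, 0.1544]
ee_rot: [-1.56, -1.477, 0.939]
force: [0.2, -0.1, -2.2]
width: 0.172
```

```bash
python3 wh.py
```

```text
clock 20.80 seatmm [ 0.2 -0.1 72.3] rotdev tool [0.001 0.    0.002] F cradle [-0.8 -0.1 -2.1] w 0.172
```

Call:
move_arm([
  {"x": 0, "y": -0.09, "z": 0, "rx": 0, "ry": 0, "rz": 0},
])

```text
clock: 20.92
position: [0.5539, 0.0785, 0.1549]
ee_rot: [-1.56, -1.477, 0.94]
force: [12.8, 0.9, -23.8]
width: 0.166
```

```bash
python3 wh.py
```

```text
clock 20.93 seatmm [-0.1 -0.1 73. ] rotdev tool [ 0.002 -0.     0.003] F cradle [  1.3   1.6 -27. ] w 0.166
```

Call:
move_arm([
  {"x": 0, "y": 0.03, "z": 0, "rx": 0, "ry": 0, "rz": 0},
])

```text
clock: 21.05
position: [0.554, 0.0785, 0.1547]
ee_rot: [-1.56, -1.477, 0.94]
force: [0.2, 0.1, -2.1]
width: 0.171
```

```bash
python3 wh.py
```

```text
clock 21.05 seatmm [-0.  -0.1 72.7] rotdev tool [ 0.002 -0.     0.003] F cradle [-0.7  0.1 -2. ] w 0.171
```

Call:
move_arm([
  {"x": 0, "y": 0, "z": 0, "rx": 0, "ry": 0, "rz": 0},
])

```text
clock: 21.18
position: [0.554, 0.0784, 0.1547]
ee_rot: [-1.56, -1.477, 0.94]
force: [2.1, -0.4, -5.3]
width: 0.17
```

```bash
python3 wh.py
```

```text
clock 21.18 seatmm [-0.  -0.1 72.8] rotdev tool [ 0.002 -0.     0.003] F cradle [-0.3 -0.3 -5.7] w 0.17
```

Call:
move_arm([
  {"x": 0, "y": -0.03, "z": 0, "rx": 0, "ry": 0, "rz": 0},
  {"x": 0, "y": 0, "z": 0, "rx": 0, "ry": 0, "rz": 0},
])

```text
clock: 21.42
position: [0.554, 0.0785, 0.1548]
ee_rot: [-1.56, -1.477, 0.94]
force: [4.6, -0.2, -8.7]
width: 0.171
```

```bash
python3 wh.py
```

```text
clock 21.43 seatmm [-0.1 -0.1 72.8] rotdev tool [ 0.002 -0.     0.003] F cradle [ 0.5  0.  -9.8] w 0.171
```

Call:
move_arm([
  {"x": 0, "y": -0.03, "z": 0, "rx": 0, "ry": 0, "rz": 0},
  {"x": 0, "y": -0.01, "z": 0, "rx": 0, "ry": 0, "rz": 0},
])

```text
clock: 21.68
position: [0.5539, 0.0785, 0.1548]
ee_rot: [-1.561, -1.477, 0.941]
force: [5.7, 0.0, -11.9]
width: 0.172
```

```bash
python3 wh.py
```

```text
clock 21.68 seatmm [-0.1 -0.1 72.9] rotdev tool [ 0.002 -0.001  0.004] F cradle [  0.1   0.3 -13.2] w 0.172
```

Call:
move_arm([
  {"x": 0, "y": -0.03, "z": 0, "rx": 0, "ry": 0, "rz": 0},
  {"x": 0, "y": -0.01, "z": 0, "rx": 0, "ry": 0, "rz": 0},
])

```text
clock: 21.92
position: [0.554, 0.0785, 0.1548]
ee_rot: [-1.561, -1.476, 0.941]
force: [6.1, 0.1, -11.0]
width: 0.167
```

```bash
python3 wh.py
```

```text
clock 21.93 seatmm [-0.1 -0.1 72.9] rotdev tool [ 0.002 -0.001  0.004] F cradle [  0.8   0.4 -12.5] w 0.167
```

Call:
move_arm([
  {"x": 0, "y": -0.03, "z": 0, "rx": 0, "ry": 0, "rz": 0},
  {"x": 0, "y": -0.03, "z": 0, "rx": 0, "ry": 0, "rz": 0},
])

```text
clock: 22.18
position: [0.5539, 0.0785, 0.1548]
ee_rot: [-1.562, -1.476, 0.942]
force: [9.4, -0.2, -18.1]
width: 0.169
```

```bash
python3 wh.py
```

```text
clock 22.18 seatmm [-0.1 -0.1 72.9] rotdev tool [ 0.002 -0.002  0.005] F cradle [  0.7   0.3 -20.4] w 0.169
```

Call:
move_arm([
  {"x": 0, "y": 0.15, "z": 0, "rx": 0, "ry": 0, "rz": 0},
  {"x": 0, "y": 0.1, "z": 0, "rx": 0, "ry": 0, "rz": 0},
])

```text
clock: 22.42
position: [0.5549, 0.0784, 0.1527]
ee_rot: [-1.562, -1.476, 0.942]
force: [-5.0, -0.6, 2.4]
width: 0.172
```

Call:
move_arm([
  {"x": 0, "y": 0, "z": 0, "rx": 0, "ry": 0, "rz": 0},
  {"x": 0, "y": 0, "z": 0, "rx": 0, "ry": 0, "rz": 0},
  {"x": 0, "y": 0, "z": 0, "rx": 0, "ry": 0, "rz": 0},
  {"x": 0, "y": -2, "z": 0, "rx": 0, "ry": 0, "rz": 0},
  {"x": 0, "y": -3, "z": 0, "rx": 0, "ry": 0, "rz": 0},
  {"x": 0, "y": -4, "z": 0, "rx": 0, "ry": 0, "rz": 0},
  {"x": 0, "y": -4, "z": 0, "rx": 0, "ry": 0, "rz": 0},
  {"x": 0, "y": 0, "z": 0, "rx": 0, "ry": 0, "rz": 0},
], jaw=5)

```text
clock: 23.42
position: [0.5042, 0.086, 0.2622]
ee_rot: [-1.554, -1.484, 0.941]
force: [0.3, 0.3, 0.2]
width: 0.54
```

```bash
python3 - <<'E'
from wh import *
where();s=arm.observe();np.save("s13.npy",s,allow_pickle=True)
im=arm.get_image("wrist");cv2.imwrite("pics/w13.png",im);cv2.imwrite("pics/w13b.png",cv2.resize(im,(800,600),interpolation=cv2.INTER_CUBIC))
im=arm.get_image("scene");cv2.imwrite("pics/sc13.png",im);crop("pics/sc13.png","pics/sc13c.png",190,110,330,220,5)
E
```

```text
clock 23.43 seatmm [  0.5   4.8 191.4] rotdev tool [ 0.001 -0.005 -0.003] F cradle [0.3 0.3 0.1] w 0.54
```

View pics/w13b.png

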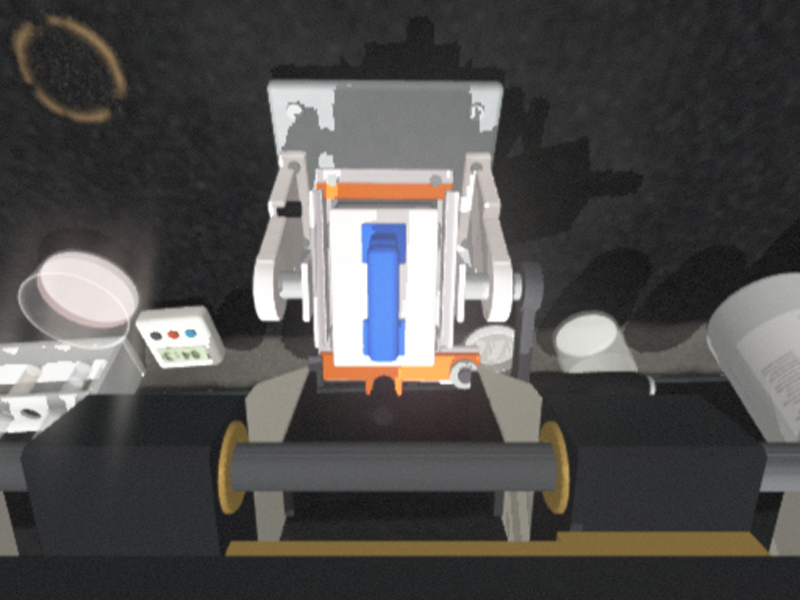

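View pics/sc13c.png

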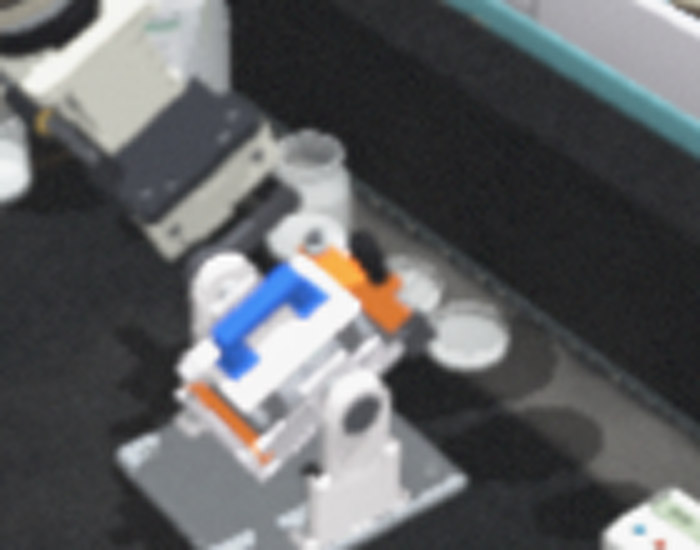

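```bash
python3 - <<'E'
from wh import *
s=arm.observe();print(s["joints"].round(2),s["clock"])
C,R=frame(p);g=C+R@[.065,.130,0];print("crank",g)
ct=cam("top");cs=cam("scene")
print("jar",onz(ct,167,122,.082),onz(ct,167,130,.0))
print(tri(ct,(167,122),cs,(252,140)))
im=cv2.imread("pics/top0.png");crop("pics/top0.png","pics/jar.png",140,90,240,190,6)
c=cam("wrist",s)
K=(proj(c,[C+R@[.065,y,0] for y in (.093,.130,.167)])*800/512).round(0);print(K)
E
```

```text
[-1.46 -0.06  1.07  2.22  0.43  0.59  0.82] 23.525
crank [0.64086842 0.20423685 0.13978997]
jar [0.73255424 0.24593773 0.082     ] [0.73319007 0.26304015 0.        ]
(array([0.7289819 , 0.2460715 , 0.08653236]), np.float64(0.004633663648449926))
[[535. 391.]
 [594. 391.]
 [653. 392.]]
```

View pics/jar.png

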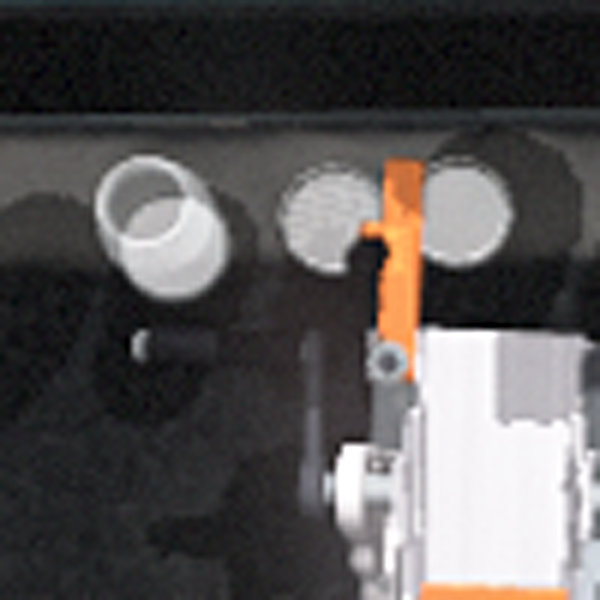

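```bash
python3 - <<'E'
from wh import *
for sg in (-1,1):
    plan([.55,.17,.30],Rt(p[2]+sg*np.pi/2),10)
E
```

```text
n=10 d=[0.0465 0.0851 0.0397] w=[0.345 1.548 0.342]
[{"x": 0.87, "y": -0.18, "z": -0.55, "rx": 0.035, "ry": 0.155, "rz": 0.034}, {"x": 0.94, "y": -0.23, "z": -0.41, "rx": 0.035, "ry": 0.155, "rz": 0.034}, {"x": 0.98, "y": -0.27, "z": -0.25, "rx": 0.035, "ry": 0.155, "rz": 0.034}, {"x": 1, "y": -0.31, "z": -0.08, "rx": 0.035, "ry": 0.155, "rz": 0.034}, {"x": 0.99, "y": -0.35, "z": 0.08, "rx": 0.035, "ry": 0.155, "rz": 0.034}, {"x": 0.95, "y": -0.38, "z": 0.24, "rx": 0.035, "ry": 0.155, "rz": 0.034}, {"x": 0.88, "y": -0.4, "z": 0.4, "rx": 0.035, "ry": 0.155, "rz": 0.034}, {"x": 0.8, "y": -0.41, "z": 0.54, "rx": 0.035, "ry": 0.155, "rz": 0.034}, {"x": 0.69, "y": -0.41, "z": 0.67, "rx": 0.035, "ry": 0.155, "rz": 0.034}, {"x": 0.56, "y": -0.41, "z": 0.78, "rx": 0.035, "ry": 0.155, "rz": 0.034}]
n=10 d=[0.0465 0.0851 0.0397] w=[ 0.341 -1.539 -0.345]
[{"x": 0.87, "y": -0.18, "z": -0.55, "rx": 0.034, "ry": -0.154, "rz": -0.034}, {"x": 0.78, "y": -0.18, "z": -0.67, "rx": 0.034, "ry": -0.154, "rz": -0.034}, {"x": 0.68, "y": -0.17, "z": -0.78, "rx": 0.034, "ry": -0.154, "rz": -0.034}, {"x": 0.56, "y": -0.18, "z": -0.87, "rx": 0.034, "ry": -0.154, "rz": -0.034}, {"x": 0.42, "y": -0.2, "z": -0.94, "rx": 0.034, "ry": -0.154, "rz": -0.034}, {"x": 0.28, "y": -0.22, "z": -0.99, "rx": 0.034, "ry": -0.154, "rz": -0.034}, {"x": 0.14, "y": -0.24, "z": -1.01, "rx": 0.034, "ry": -0.154, "rz": -0.034}, {"x": -0.01, "y": -0.28, "z": -1.01, "rx": 0.034, "ry": -0.154, "rz": -0.034}, {"x": -0.16, "y": -0.31, "z": -0.99, "rx": 0.034, "ry": -0.154, "rz": -0.034}, {"x": -0.29, "y": -0.35, "z": -0.94, "rx": 0.034, "ry": -0.154, "rz": -0.034}]
```

Try the first (ry positive), four rows, and check joints.

Call:
move_arm([
  {"x": 0.9, "y": -0.8, "z": -0.5, "rx": 0.035, "ry": 0.155, "rz": 0.034},
  {"x": 0.9, "y": -0.8, "z": -0.4, "rx": 0.035, "ry": 0.155, "rz": 0.034},
  {"x": 1, "y": -0.5, "z": -0.3, "rx": 0.035, "ry": 0.155, "rz": 0.034},
  {"x": 1, "y": -0.3, "z": -0.1, "rx": 0.035, "ry": 0.155, "rz": 0.034},
])

```text
clock: 24.02
position: [0.5159, 0.1171, 0.2836]
ee_rot: [-1.663, -0.834, 0.538]
force: [0.6, -0.9, -0.7]
width: 0.548
```

```bash
python3 - <<'E'
from wh import *
s=arm.observe();print(s["joints"].round(2),s["clock"])
plan([.57,.19,.30],Rt(p[2]-np.pi/2),7)
E
```

```text
[-1.39  0.19  1.11  1.98  0.    0.87  0.56] 24.025
n=7 d=[0.0541 0.0729 0.0164] w=[0.202 0.906 0.191]
[{"x": 1.31, "y": -0.15, "z": 0.04, "rx": 0.029, "ry": 0.129, "rz": 0.027}, {"x": 1.29, "y": -0.18, "z": 0.22, "rx": 0.029, "ry": 0.129, "rz": 0.027}, {"x": 1.24, "y": -0.21, "z": 0.39, "rx": 0.029, "ry": 0.129, "rz": 0.027}, {"x": 1.18, "y": -0.23, "z": 0.55, "rx": 0.029, "ry": 0.129, "rz": 0.027}, {"x": 1.09, "y": -0.24, "z": 0.7, "rx": 0.029, "ry": 0.129, "rz": 0.027}, {"x": 0.98, "y": -0.24, "z": 0.84, "rx": 0.029, "ry": 0.129, "rz": 0.027}, {"x": 0.86, "y": -0.24, "z": 0.97, "rx": 0.029, "ry": 0.129, "rz": 0.027}]
```

Call:
move_arm([
  {"x": 1.3, "y": -0.2, "z": 0, "rx": 0.029, "ry": 0.129, "rz": 0.027},
  {"x": 1.3, "y": -0.2, "z": 0.2, "rx": 0.029, "ry": 0.129, "rz": 0.027},
  {"x": 1.2, "y": -0.2, "z": 0.4, "rx": 0.029, "ry": 0.129, "rz": 0.027},
  {"x": 1.2, "y": -0.2, "z": 0.6, "rx": 0.029, "ry": 0.129, "rz": 0.027},
  {"x": 1.1, "y": -0.2, "z": 0.7, "rx": 0.029, "ry": 0.129, "rz": 0.027},
  {"x": 1, "y": -0.2, "z": 0.8, "rx": 0.029, "ry": 0.129, "rz": 0.027},
  {"x": 0.9, "y": -0.2, "z": 1, "rx": 0.029, "ry": 0.129, "rz": 0.027},
  {"x": 0, "y": 0, "z": 0, "rx": 0, "ry": 0, "rz": 0},
])

```text
clock: 25.02
position: [0.5827, 0.1848, 0.2769]
ee_rot: [-1.573, 0.086, -0.055]
force: [-0.2, -0.3, -0.6]
width: 0.544
```

```bash
python3 - <<'E'
from wh import *
s=arm.observe();print(s["joints"].round(2),s["clock"])
C,R=frame(p);g=C+R@[.065,.135,0]
plan(g+[0,0,.07],Rt(p[2]-np.pi/2))
np.save("s14.npy",s,allow_pickle=True);c=cam("wrist",s)
print((proj(c,[C+R@[.065,y,0] for y in (.093,.130,.167)])*800/512).round(0))
im=arm.get_image("wrist");cv2.imwrite("pics/w14.png",im);cv2.imwrite("pics/w14b.png",cv2.resize(cv2.convertScaleAbs(im,alpha=1.5),(800,600),interpolation=cv2.INTER_CUBIC))
E
```

```text
[-1.07  0.59  1.11  1.6  -0.54  1.32  0.04] 25.025
n=2 d=[ 0.0585  0.0245 -0.0671] w=[ 0.004 -0.038 -0.019]
[{"x": 2.87, "y": 3.29, "z": 1.5, "rx": 0.002, "ry": -0.019, "rz": -0.01}, {"x": 2.86, "y": 3.32, "z": 1.43, "rx": 0.002, "ry": -0.019, "rz": -0.01}]
[[503. 320.]
 [505. 253.]
 [507. 181.]]
```

View pics/w14b.png

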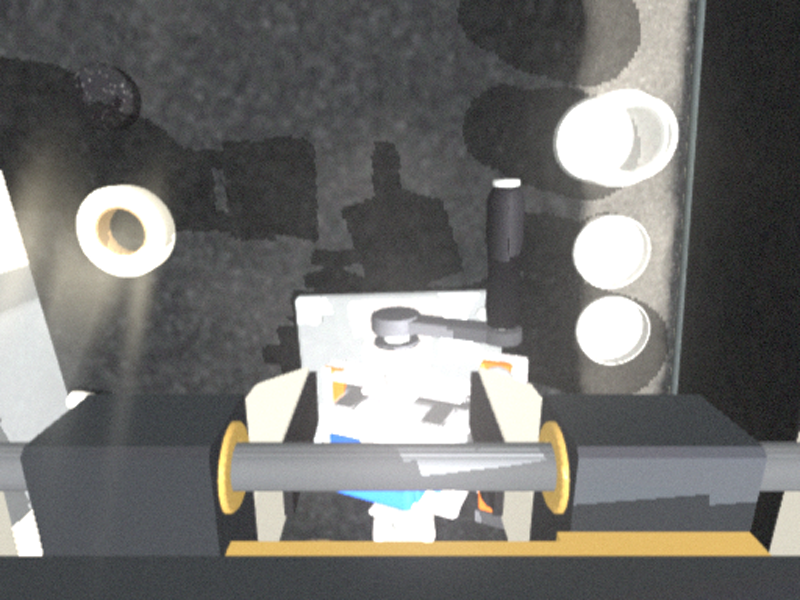

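Call:
move_arm([
  {"x": 2, "y": 1.5, "z": 1, "rx": 0.001, "ry": -0.013, "rz": -0.006},
  {"x": 2, "y": 2, "z": 1, "rx": 0.001, "ry": -0.013, "rz": -0.006},
  {"x": 1.8, "y": 2.2, "z": 0.9, "rx": 0.001, "ry": -0.012, "rz": -0.006},
  {"x": 0, "y": 0, "z": 0, "rx": 0, "ry": 0, "rz": 0},
])

```text
clock: 25.58
position: [0.6427, 0.2057, 0.2126]
ee_rot: [-1.573, 0.034, -0.03]
force: [-0.2, -1.2, 1.5]
width: 0.545
```

```bash
python3 - <<'E'
from wh import *
C,R=frame(p);g=C+R@[.065,.135,0]
print(arm.observe()["position"],g);plan(g,Rt(p[2]-np.pi/2),4)
E
```

```text
[0.6427345  0.20573788 0.21261073] [0.64112918 0.20923005 0.13978997]
n=4 d=[-0.0016  0.0035 -0.0728] w=[ 0.003  0.012 -0.003]
[{"x": -0.04, "y": 1.82, "z": 0.09, "rx": 0.001, "ry": 0.003, "rz": -0.001}, {"x": -0.04, "y": 1.82, "z": 0.09, "rx": 0.001, "ry": 0.003, "rz": -0.001}, {"x": -0.04, "y": 1.82, "z": 0.09, "rx": 0.001, "ry": 0.003, "rz": -0.001}, {"x": -0.04, "y": 1.82, "z": 0.09, "rx": 0.001, "ry": 0.003, "rz": -0.001}]
```

Call:
move_arm([
  {"x": 0, "y": 1.8, "z": 0.1, "rx": 0, "ry": 0.003, "rz": -0.001},
  {"x": 0, "y": 1.8, "z": 0.1, "rx": 0, "ry": 0.003, "rz": -0.001},
  {"x": 0, "y": 1.8, "z": 0.1, "rx": 0, "ry": 0.003, "rz": 0},
  {"x": 0, "y": 1.6, "z": 0.1, "rx": 0, "ry": 0.003, "rz": 0},
  {"x": 0, "y": 0, "z": 0, "rx": 0, "ry": 0, "rz": 0},
])

```text
clock: 26.2
position: [0.6412, 0.2084, 0.1381]
ee_rot: [-1.573, 0.042, -0.04]
force: [0.2, 0.2, 0.3]
width: 0.544
```

```bash
python3 - <<'E'
from wh import *
C,R=frame(p);g=C+R@[.065,.135,0]
plan(g,Rt(p[2]-np.pi/2),1)
E
```

```text
n=1 d=[-0.0001  0.0008  0.0017] w=[ 0.003 -0.    -0.001]
[{"x": -0.01, "y": -0.17, "z": 0.08, "rx": 0.003, "ry": -0, "rz": -0.001}]
```

Call:
move_arm([
  {"x": 0, "y": -0.15, "z": 0, "rx": 0, "ry": 0, "rz": 0},
  {"x": 0, "y": 0, "z": 0, "rx": 0, "ry": 0, "rz": 0},
  {"x": 0, "y": 0, "z": 0, "rx": 0, "ry": 0, "rz": 0},
  {"x": 0, "y": 0, "z": 0, "rx": 0, "ry": 0, "rz": 0},
  {"x": 0, "y": 0, "z": 0, "rx": 0, "ry": 0, "rz": 0},
], jaw=1, newtons=25)

```text
clock: 26.82
position: [0.6405, 0.2085, 0.1411]
ee_rot: [-1.572, 0.043, -0.039]
force: [2.2, -0.1, -2.1]
width: 0.201
```

```bash
cat > ck.py <<'E'
from wh import *
s=arm.observe();C,_=frame(p);yaw=p[2];f=np.array([np.cos(yaw),np.sin(yaw),0])
d=np.array(s["position"])-C;a=d@f;b=d[2];r=np.hypot(a,b);ph=np.arctan2(b,a)
F=np.array(s["force"]);er=np.cos(ph)*f+np.sin(ph)*np.array([0,0,1]);et=-np.sin(ph)*f+np.cos(ph)*np.array([0,0,1])
dev=(Ro.from_matrix(Rt(yaw-np.pi/2)).inv()*Ro.from_rotvec(s["ee_rot"])).as_rotvec()
yl=d@np.array([-np.sin(yaw),np.cos(yaw),0])
print("clock %.2f phi %.1f deg (end 180) r %.1f mm y %.1f Frad %.1f Ftan %.1f Fy %.1f w %.3f"%(s["clock"],np.degrees(ph)%360,r*1e3,yl*1e3,F@er,F@et,F[1],s["width"]),"dev",dev.round(3),"j",s["joints"].round(2))
# rows: x along f, y down ; chord steps
st=np.radians(7.5);q=np.array([a,b])
for k in range(1,9):
    t=ph+st*k;n=.065*np.array([np.cos(t),np.sin(t)]);e=(n-q)*100;q=n;print("phi %.0f x %.2f y %.2f"%(np.degrees(t)%360,e[0],-e[1]))
E
python3 ck.py
```

```text
clock 26.82 phi 26.5 deg (end 180) r 65.0 mm y 134.2 Frad 1.0 Ftan -2.9 Fy -0.1 w 0.201 dev [-0.002 -0.     0.002] j [-0.94  0.78  0.96  1.61 -0.69  1.13  0.14]
phi 34 x -0.43 y -0.73
phi 42 x -0.52 y -0.67
phi 49 x -0.60 y -0.60
phi 57 x -0.68 y -0.51
phi 64 x -0.74 y -0.42
phi 72 x -0.79 y -0.32
phi 79 x -0.82 y -0.22
phi 87 x -0.84 y -0.11
```

Call:
move_arm([
  {"x": -0.4, "y": -0.8, "z": 0, "rx": 0, "ry": 0, "rz": 0},
  {"x": -0.5, "y": -0.7, "z": 0, "rx": 0, "ry": 0, "rz": 0},
  {"x": -0.6, "y": -0.6, "z": 0, "rx": 0, "ry": 0, "rz": 0},
])

```text
clock: 27.2
position: [0.6261, 0.2092, 0.1612]
ee_rot: [-1.574, 0.041, -0.041]
force: [5.2, 0.2, -10.3]
width: 0.195
```

```bash
python3 ck.py
```

```text
clock 27.20 phi 48.4 deg (end 180) r 65.9 mm y 134.2 Frad -4.2 Ftan -10.7 Fy 0.2 w 0.195 dev [-0.004  0.     0.   ] j [-0.98  0.75  0.99  1.63 -0.67  1.14  0.13]
phi 56 x -0.73 y -0.46
phi 63 x -0.73 y -0.43
phi 71 x -0.78 y -0.33
phi 78 x -0.82 y -0.23
phi 86 x -0.84 y -0.12
phi 93 x -0.85 y -0.01
phi 101 x -0.84 y 0.11
phi 108 x -0.82 y 0.21
```

Tracking well; continue.

Call:
move_arm([
  {"x": -0.8, "y": -0.5, "z": 0, "rx": 0.002, "ry": 0, "rz": 0},
  {"x": -0.8, "y": -0.4, "z": 0, "rx": 0, "ry": 0, "rz": 0},
  {"x": -0.8, "y": -0.3, "z": 0, "rx": 0, "ry": 0, "rz": 0},
  {"x": -0.8, "y": -0.2, "z": 0, "rx": 0, "ry": 0, "rz": 0},
  {"x": -0.8, "y": -0.1, "z": 0, "rx": 0, "ry": 0, "rz": 0},
])

```text
clock: 27.82
position: [0.59, 0.2111, 0.1785]
ee_rot: [-1.573, 0.03, -0.052]
force: [9.4, 0.5, -13.8]
width: 0.202
```

```bash
python3 ck.py
```

```text
clock 27.82 phi 83.5 deg (end 180) r 66.9 mm y 134.2 Frad -12.7 Ftan -10.8 Fy 0.5 w 0.202 dev [-0.002  0.    -0.014] j [-1.06  0.68  1.03  1.71 -0.64  1.11  0.11]
phi 91 x -0.87 y 0.15
phi 99 x -0.85 y 0.07
phi 106 x -0.83 y 0.18
phi 114 x -0.80 y 0.29
phi 121 x -0.76 y 0.39
phi 129 x -0.70 y 0.48
phi 136 x -0.63 y 0.57
phi 144 x -0.55 y 0.65
```

Call:
move_arm([
  {"x": -0.9, "y": 0.15, "z": 0, "rx": 0, "ry": 0, "rz": 0.012},
  {"x": -0.9, "y": 0.1, "z": 0, "rx": 0, "ry": 0, "rz": 0},
  {"x": -0.8, "y": 0.2, "z": 0, "rx": 0, "ry": 0, "rz": 0},
  {"x": -0.8, "y": 0.3, "z": 0, "rx": 0, "ry": 0, "rz": 0},
])

```text
clock: 28.32
position: [0.5666, 0.2124, 0.177]
ee_rot: [-1.57, 0.019, -0.064]
force: [11.7, -1.2, 0.2]
width: 0.2
```

```bash
python3 ck.py
```

```text
clock 28.32 phi 103.7 deg (end 180) r 66.9 mm y 134.3 Frad -2.6 Ftan -11.5 Fy -1.2 w 0.200 dev [ 0.001  0.001 -0.029] j [-1.12  0.64  1.05  1.79 -0.63  1.06  0.1 ]
phi 111 x -0.76 y 0.44
phi 119 x -0.77 y 0.36
phi 126 x -0.72 y 0.46
phi 134 x -0.65 y 0.55
phi 141 x -0.57 y 0.63
phi 149 x -0.49 y 0.70
phi 156 x -0.39 y 0.75
phi 164 x -0.29 y 0.80
```

Call:
move_arm([
  {"x": -0.9, "y": 0.4, "z": 0, "rx": 0, "ry": 0, "rz": 0.015},
  {"x": -0.9, "y": 0.4, "z": 0, "rx": 0, "ry": 0, "rz": 0.015},
  {"x": -0.8, "y": 0.5, "z": 0, "rx": 0, "ry": 0, "rz": 0.005},
  {"x": -0.7, "y": 0.6, "z": 0, "rx": 0, "ry": 0, "rz": 0.005},
])

```text
clock: 28.82
position: [0.5478, 0.2135, 0.1687]
ee_rot: [-1.563, 0.026, -0.06]
force: [-2.9, 0.5, 24.9]
width: 0.198
```

```bash
python3 ck.py
```

```text
clock 28.82 phi 121.4 deg (end 180) r 66.5 mm y 134.4 Frad 22.8 Ftan -10.5 Fy 0.5 w 0.198 dev [ 0.008  0.003 -0.021] j [-1.14  0.63  1.05  1.83 -0.64  1.03  0.11]
phi 129 x -0.62 y 0.61
phi 136 x -0.62 y 0.58
phi 144 x -0.54 y 0.65
phi 151 x -0.45 y 0.72
phi 159 x -0.36 y 0.77
phi 166 x -0.25 y 0.81
phi 174 x -0.14 y 0.84
phi 181 x -0.03 y 0.85
```

Call:
move_arm([
  {"x": -0.8, "y": 0.35, "z": 0, "rx": -0.005, "ry": 0, "rz": 0.01},
  {"x": -0.75, "y": 0.5, "z": 0, "rx": 0, "ry": 0, "rz": 0.01},
  {"x": -0.65, "y": 0.6, "z": 0, "rx": 0, "ry": 0, "rz": 0.005},
])

```text
clock: 29.2
position: [0.5384, 0.214, 0.162]
ee_rot: [-1.563, 0.025, -0.064]
force: [-1.0, -0.7, 16.2]
width: 0.194
```

```bash
sed -i 's/n=.065/n=.0665/' ck.py; python3 ck.py
```

```text
clock 29.20 phi 131.4 deg (end 180) r 66.6 mm y 134.4 Frad 12.8 Ftan -10.0 Fy -0.7 w 0.194 dev [ 0.007  0.004 -0.024] j [-1.16  0.62  1.05  1.86 -0.64  1.01  0.11]
phi 139 x -0.61 y 0.62
phi 146 x -0.53 y 0.69
phi 154 x -0.43 y 0.75
phi 161 x -0.33 y 0.80
phi 169 x -0.22 y 0.84
phi 176 x -0.11 y 0.86
phi 184 x 0.00 y 0.87
phi 191 x 0.12 y 0.86
```

Call:
move_arm([
  {"x": -0.75, "y": 0.55, "z": 0, "rx": -0.005, "ry": 0, "rz": 0.015},
  {"x": -0.65, "y": 0.65, "z": 0, "rx": 0, "ry": 0, "rz": 0.01},
  {"x": -0.55, "y": 0.75, "z": 0, "rx": 0, "ry": 0, "rz": 0.005},
  {"x": -0.45, "y": 0.8, "z": 0, "rx": 0, "ry": 0, "rz": 0.005},
])

```text
clock: 29.7
position: [0.5245, 0.2148, 0.1442]
ee_rot: [-1.56, 0.037, -0.054]
force: [-3.4, -0.8, 12.4]
width: 0.202
```

```bash
python3 ck.py
```

```text
clock 29.70 phi 150.9 deg (end 180) r 66.3 mm y 134.4 Frad 9.0 Ftan -9.2 Fy -0.8 w 0.202 dev [ 0.011  0.006 -0.011] j [-1.16  0.63  1.03  1.9  -0.66  0.98  0.12]
phi 158 x -0.39 y 0.78
phi 166 x -0.27 y 0.83
phi 173 x -0.16 y 0.86
phi 181 x -0.04 y 0.87
phi 188 x 0.07 y 0.87
phi 196 x 0.18 y 0.85
phi 203 x 0.29 y 0.82
phi 211 x 0.40 y 0.77
```

Call:
move_arm([
  {"x": -0.45, "y": 0.8, "z": 0, "rx": -0.008, "ry": -0.004, "rz": 0.008},
  {"x": -0.35, "y": 0.85, "z": 0, "rx": 0, "ry": 0, "rz": 0.004},
  {"x": -0.25, "y": 0.9, "z": 0, "rx": 0, "ry": 0, "rz": 0.004},
  {"x": -0.1, "y": 0.8, "z": 0, "rx": 0, "ry": 0, "rz": 0},
])

```text
clock: 30.2
position: [0.5169, 0.2152, 0.1181]
ee_rot: [-1.561, 0.04, -0.046]
force: [-3.7, -1.2, 9.8]
width: 0.199
```

```bash
python3 ck.py
```

```text
clock 30.20 phi 174.7 deg (end 180) r 65.8 mm y 134.5 Frad 4.5 Ftan -9.4 Fy -1.2 w 0.199 dev [ 0.01   0.003 -0.004] j [-1.14  0.65  1.    1.94 -0.7   0.93  0.15]
phi 182 x -0.09 y 0.86
phi 190 x 0.09 y 0.87
phi 197 x 0.20 y 0.85
phi 205 x 0.31 y 0.81
phi 212 x 0.41 y 0.77
phi 220 x 0.51 y 0.70
phi 227 x 0.60 y 0.63
phi 235 x 0.68 y 0.55
```

Call:
move_arm([
  {"x": -0.05, "y": 0.5, "z": 0, "rx": -0.006, "ry": 0, "rz": 0},
  {"x": 0, "y": 0.25, "z": 0, "rx": 0, "ry": 0, "rz": 0},
])

```text
clock: 30.45
position: [0.5169, 0.2152, 0.1134]
ee_rot: [-1.564, 0.04, -0.047]
force: [-5.5, -0.9, 15.1]
width: 0.202
```

```bash
python3 ck.py|head -1
```

```text
clock 30.45 phi 178.8 deg (end 180) r 65.7 mm y 134.4 Frad 5.7 Ftan -15.0 Fy -0.9 w 0.202 dev [ 0.007  0.003 -0.005] j [-1.14  0.66  0.99  1.94 -0.71  0.93  0.15]
```

Call:
move_arm([
  {"x": 0, "y": 0.15, "z": 0, "rx": 0, "ry": 0, "rz": 0},
])

```text
clock: 30.58
position: [0.5168, 0.2152, 0.1135]
ee_rot: [-1.562, 0.04, -0.048]
force: [-3.8, -0.7, 11.4]
width: 0.197
```

```bash
python3 ck.py|head -1
```

```text
clock 30.57 phi 178.7 deg (end 180) r 65.7 mm y 134.4 Frad 4.0 Ftan -11.3 Fy -0.7 w 0.197 dev [ 0.008  0.003 -0.005] j [-1.14  0.66  0.99  1.94 -0.71  0.92  0.15]
```

Call:
move_arm([
  {"x": 0, "y": 0.1, "z": 0, "rx": 0, "ry": 0, "rz": 0},
])

```text
clock: 30.7
position: [0.5167, 0.2151, 0.1137]
ee_rot: [-1.561, 0.04, -0.048]
force: [-1.3, -0.2, 1.4]
width: 0.196
```

```bash
python3 ck.py|head -1
```

```text
clock 30.70 phi 178.5 deg (end 180) r 65.8 mm y 134.4 Frad 1.3 Ftan -1.4 Fy -0.2 w 0.196 dev [ 0.01   0.003 -0.005] j [-1.14  0.66  0.99  1.94 -0.71  0.92  0.15]
```

Call:
move_arm([
  {"x": 0, "y": 0.35, "z": 0, "rx": -0.005, "ry": 0, "rz": 0},
  {"x": 0, "y": 0.3, "z": 0, "rx": 0, "ry": 0, "rz": 0},
])

```text
clock: 30.95
position: [0.5169, 0.2152, 0.1118]
ee_rot: [-1.561, 0.04, -0.048]
force: [-11.7, -2.1, 29.1]
width: 0.198
```

```bash
python3 ck.py|head -1
```

```text
clock 30.95 phi 180.1 deg (end 180) r 65.6 mm y 134.5 Frad 11.5 Ftan -29.1 Fy -2.1 w 0.198 dev [ 0.01   0.004 -0.005] j [-1.14  0.66  0.99  1.94 -0.71  0.92  0.16]
```

Call:
move_arm([
  {"x": 0, "y": 0, "z": 0, "rx": 0, "ry": 0, "rz": 0},
  {"x": 0, "y": 0, "z": 0, "rx": 0, "ry": 0, "rz": 0},
  {"x": 0, "y": 0, "z": 0, "rx": 0, "ry": 0, "rz": 0},
  {"x": 0, "y": 0, "z": 0, "rx": 0, "ry": 0, "rz": 0},
], jaw=5)

```text
clock: 31.45
position: [0.5174, 0.2155, 0.1136]
ee_rot: [-1.559, 0.039, -0.049]
force: [-0.8, -0.6, 1.2]
width: 0.536
```

Call:
move_arm([
  {"x": 0, "y": -2, "z": 0, "rx": 0, "ry": 0, "rz": 0},
  {"x": 0, "y": -3, "z": 0, "rx": 0, "ry": 0, "rz": 0},
  {"x": 0, "y": -4, "z": 0, "rx": 0, "ry": 0, "rz": 0},
  {"x": 0, "y": -4, "z": 1, "rx": 0, "ry": 0, "rz": 0},
  {"x": -2, "y": -3, "z": 3, "rx": 0, "ry": 0, "rz": 0},
  {"x": -2, "y": 0, "z": 4, "rx": 0, "ry": 0, "rz": 0},
  {"x": 0, "y": 0, "z": 0, "rx": 0, "ry": 0, "rz": 0},
])

```text
clock: 32.33
position: [0.4814, 0.2957, 0.2871]
ee_rot: [-1.558, 0.04, -0.056]
force: [0.0, -0.2, -0.2]
width: 0.537
```

```bash
python3 - <<'E'
from wh import *
s=arm.observe();print(s["position"],s["force"].round(1),s["clock"]);np.save("s15.npy",s,allow_pickle=True)
im=arm.get_image("wrist");cv2.imwrite("pics/w15.png",im);cv2.imwrite("pics/w15b.png",cv2.resize(im,(800,600),interpolation=cv2.INTER_CUBIC))
im=arm.get_image("scene");cv2.imwrite("pics/sc15.png",im);crop("pics/sc15.png","pics/sc15c.png",190,110,330,220,5)
im=arm.get_image("top");cv2.imwrite("pics/t15.png",im)
E
```

```text
[0.48135961 0.29573141 0.28705153] [ 0.  -0.2 -0.2] 32.325
```

View pics/w15b.png

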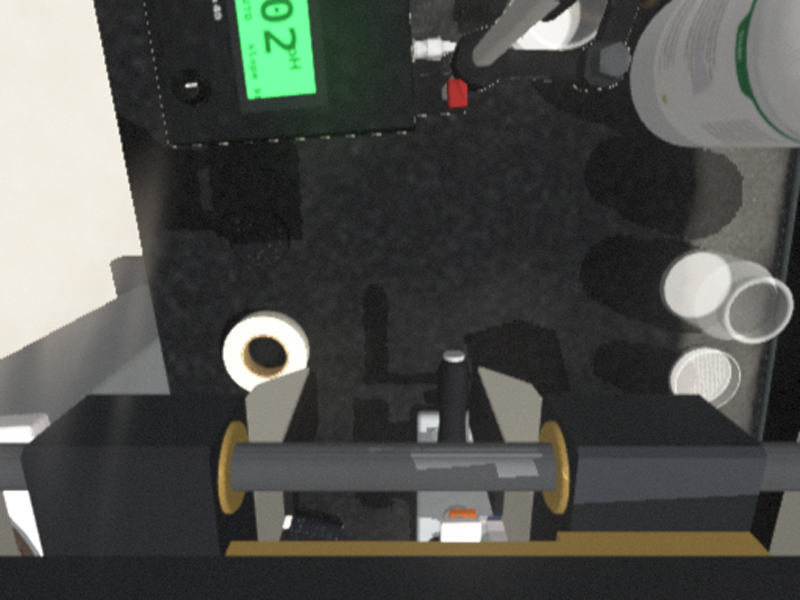

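View pics/sc15c.png

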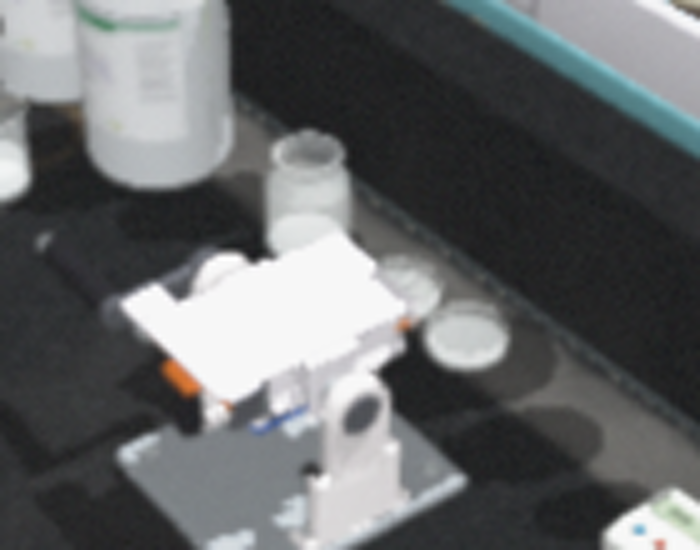

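View pics/t15.png

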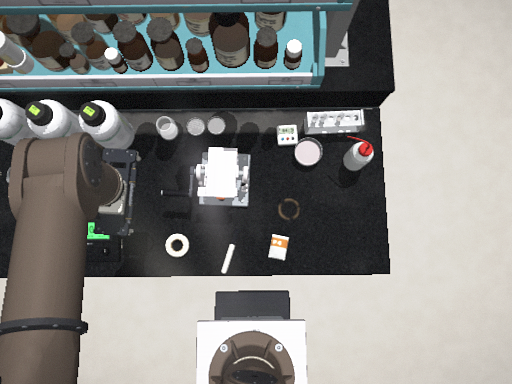

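```bash
python3 - <<'E'
from wh import *
plan([.5165,.2152,.16],Rt(p[2]-np.pi/2),5)
E
```

```text
n=5 d=[ 0.0333 -0.0759 -0.1269] w=[-0.011 -0.016  0.011]
[{"x": 0.74, "y": 2.53, "z": -1.5, "rx": -0.002, "ry": -0.003, "rz": 0.002}, {"x": 0.74, "y": 2.53, "z": -1.49, "rx": -0.002, "ry": -0.003, "rz": 0.002}, {"x": 0.74, "y": 2.53, "z": -1.49, "rx": -0.002, "ry": -0.003, "rz": 0.002}, {"x": 0.74, "y": 2.54, "z": -1.49, "rx": -0.002, "ry": -0.003, "rz": 0.002}, {"x": 0.74, "y": 2.54, "z": -1.48, "rx": -0.002, "ry": -0.003, "rz": 0.002}]
```

Call:
move_arm([
  {"x": 0.8, "y": 1, "z": -1.6, "rx": -0.002, "ry": -0.003, "rz": 0.002},
  {"x": 0.8, "y": 2, "z": -1.6, "rx": -0.002, "ry": -0.003, "rz": 0.002},
  {"x": 0.8, "y": 2.2, "z": -1.5, "rx": -0.002, "ry": -0.003, "rz": 0.002},
  {"x": 0.7, "y": 2.2, "z": -1.4, "rx": -0.002, "ry": -0.003, "rz": 0.002},
  {"x": 0.4, "y": 2.2, "z": -1, "rx": -0.002, "ry": -0.003, "rz": 0.002},
  {"x": 0, "y": 1.8, "z": 0, "rx": 0, "ry": 0, "rz": 0},
  {"x": 0, "y": 0, "z": 0, "rx": 0, "ry": 0, "rz": 0},
], jaw=0)

```text
clock: 33.35
position: [0.5172, 0.2072, 0.1712]
ee_rot: [-1.57, 0.052, -0.054]
force: [0.8, -0.1, 1.8]
width: 0.002
```

```bash
python3 - <<'E'
from wh import *
print(arm.observe()["width"],arm.observe()["force"])
plan([.5165,.2152,.145],Rt(p[2]-np.pi/2),1)
E
```

```text
0.0018485902979280204 [ 0.84486395 -0.10027755  1.7672415 ]
n=1 d=[-0.0007  0.008  -0.0262] w=[ 0.    -0.015  0.001]
[{"x": -0.13, "y": 2.62, "z": 0.8, "rx": 0, "ry": -0.015, "rz": 0.001}]
```

Call:
move_arm([
  {"x": -0.1, "y": 1.2, "z": 0.7, "rx": 0, "ry": -0.013, "rz": 0},
  {"x": 0, "y": 1.2, "z": 0, "rx": 0, "ry": 0, "rz": 0},
  {"x": 0, "y": 0.3, "z": 0, "rx": 0, "ry": 0, "rz": 0},
])

```text
clock: 33.72
position: [0.5172, 0.2162, 0.1437]
ee_rot: [-1.569, 0.038, -0.042]
force: [0.4, -0.3, 0.2]
width: 0.006
```

Call:
move_arm([
  {"x": 0, "y": 0.3, "z": 0, "rx": 0, "ry": 0, "rz": 0},
  {"x": 0, "y": 0.25, "z": 0, "rx": 0, "ry": 0, "rz": 0},
])

```text
clock: 33.98
position: [0.5194, 0.2164, 0.14]
ee_rot: [-1.568, 0.035, -0.046]
force: [0.2, -1.3, 28.1]
width: 0.009
```

Call:
move_arm([
  {"x": 0, "y": -1, "z": 0, "rx": 0, "ry": 0, "rz": 0},
  {"x": 0, "y": -3, "z": 0, "rx": 0, "ry": 0, "rz": 0},
  {"x": 0, "y": -4, "z": 0, "rx": 0, "ry": 0, "rz": 0},
  {"x": -1, "y": -4, "z": 1, "rx": 0, "ry": 0, "rz": 0},
  {"x": -2, "y": -3, "z": 3, "rx": 0, "ry": 0, "rz": 0},
  {"x": -4, "y": -1, "z": 4, "rx": 0, "ry": 0, "rz": 0},
  {"x": -4, "y": 0, "z": 4, "rx": 0, "ry": 0, "rz": 0},
  {"x": 0, "y": 0, "z": 0, "rx": 0, "ry": 0, "rz": 0},
])

```text
clock: 34.98
position: [0.4127, 0.3446, 0.3075]
ee_rot: [-1.565, 0.035, -0.05]
force: [-0.2, -0.3, -0.6]
width: 0.003
```

```bash
python3 - <<'E'
from wh import *
s=arm.observe();print(s["position"],s["force"].round(1),s["clock"])
cv2.imwrite("pics/sc16.png",arm.get_image("scene"));crop("pics/sc16.png","pics/sc16c.png",190,130,330,230,5)
cv2.imwrite("pics/t16.png",arm.get_image("top"))
a,b=cv2.imread("pics/top0.png"),cv2.imread("pics/t16.png")
d=cv2.absdiff(a,b).max(2);d[:,:140]=0;cv2.imwrite("pics/diff.png",np.hstack([d[100:280,140:400],cv2.cvtColor(b,cv2.COLOR_BGR2GRAY)[100:280,140:400]]))
crop("pics/t16.png","pics/t16c.png",140,100,280,220,5)
E
```

```text
[0.41273495 0.34460311 0.30748588] [-0.2 -0.3 -0.6] 34.975
```

View pics/sc16c.png

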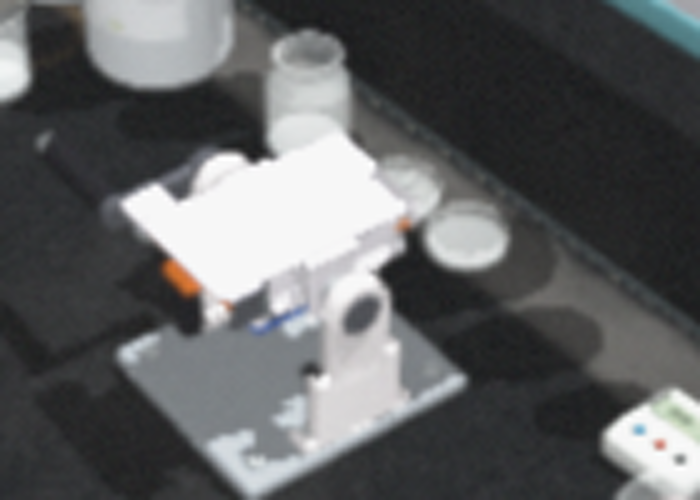

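View pics/diff.png

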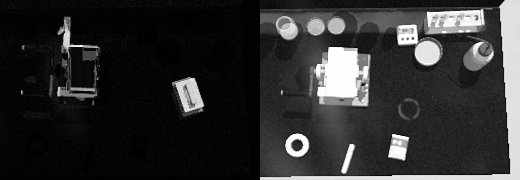

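View pics/t16c.png

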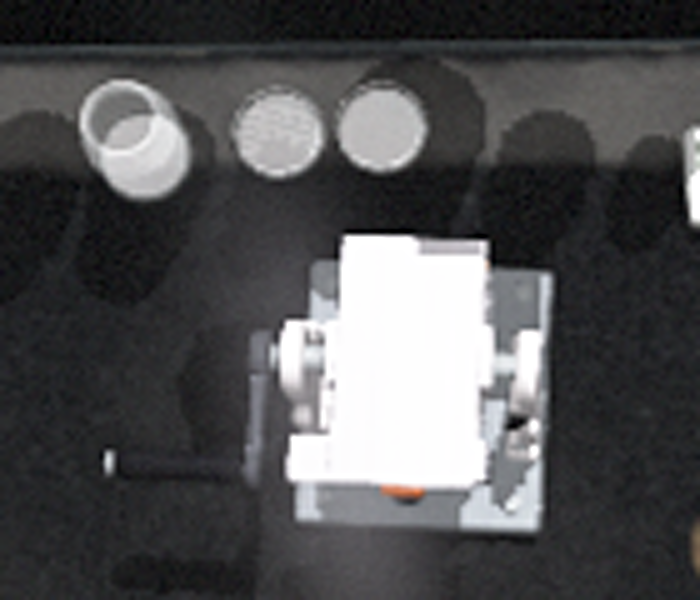

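```bash
python3 -c "
from cell import arm
print(arm.sign_off())"
```

```text
the job is handed in; nothing more can be done
None
```

The cassette is hanging upside down in the cradle, latched, with the crank at its stop. I handed the job in at about 35 s of the 69 s.

- **Loading:** I set the cassette on the cradle floor about 14 mm up the slope and slid it down. The wrist picture showed about 7 mm of flange under the orange lip. The first slide stopped about 5 mm along with the tool slightly tilted, so I levelled it and finished the slide.
- **Latch:** I swung the bar until it hit its hard stop, at about 9 N. The picture shows it lying across the high end with its tip at the keeper.
- **Tug:** The latch held, and the cassette moved only its roughly 2.5 mm of play. The pull was not as steady as asked. The first tugs went above 15 N, to about 31 N net at the handle, and I then held it at about 10 to 17 N net.
- **Turning over:** I turned the crank through the full arc to 180°. Pushing down on the grip again after letting go met firm resistance at 28 N at the stop height, and about 9 N is enough to turn it.
- **Last checks:** The scene and top pictures show the cradle inverted, the handle hanging below, and the latch knob centred in the shut position. The arm was clear, reading about 0 N. Comparing the top view before and after shows only the cassette and mixer changed. That comparison left out the far-left part of the picture behind the arm.

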